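# Put the class listening set away

### The arm

A 7-joint arm with a two-finger parallel gripper is mounted at the origin on the work surface. World frame = base frame: x ahead of the robot, y to its left, z up, the work surface at z = 0. Lengths are in m, angles in rad, forces in N, time in s.
With the tool pointing down it reaches from about 0.425 to 0.925 m from the base axis. Payload 6.8 kg.
Tool frame: the origin (TCP) lies between the finger pads; the fingertips stand 17 mm ahead of it and the grasp point (between the pads) lies 2 mm behind it; z points along the fingers, y is the direction in which the jaws open and shut (so a half turn about z gives the same grasp; the last joint's range is limited). The gripper opens to 85 mm and grips with 20 to 120 N. Pads are 22 mm wide; open, the fingers measure 114 mm over their backs; the gripper's body (76 mm by 85 mm) begins 54 mm behind the grasp point. The pads swing forward as they close: fully open they stand 13 mm farther back than shut.
Start: joints at [-1.429, 0.477, 0.022, 1.555, -0.011, 1.109, -0.083], TCP at [0.167, 0.654, 0.248] pointing down, gripper open.
Joint ranges: [-2.96, 2.96], [-0.34, 2.1], [-1.41, 1.46], [0.24, 2.44], [-1.37, 4.51], [0.17, 1.92], [-2.96, 2.96]. Speed limits (rad/s): [2.39, 2.39, 3.14, 3.14, 3.14, 3.14, 3.14].

### API

Orientations are given as a unit quaternion [w, x, y, z].
In Python, from station import bot gives the robot as it stands. The module is installed in compiled form; this text tells all that it offers.
- The arm moves only by the tool carry_out, never from a script. Its argument "moves" is a list of rows, each a list of 3 entries, a list of its own where there are three numbers: the turn, a rotation vector about the tool's x, y, z in degrees, then the shift along the tool's x, y, z in cm, then the finger opening in cm, from 0 to 8.54. A call has 1 to 5 rows; each row is the pose to reach, as a shift and turn from the pose commanded when the call began, along the tool's axes at that moment; what a row does not reach only later rows make up. A row lasts 1/8 s, in which the tool goes at most 62.5 mm and 10.7 degrees, less where a joint would pass 70% of its speed; a pose out of reach is approached as far as the arm can. A call with a gripper value outside its range is refused whole. The fingers move at their own pace and stop on an object; "newtons" is the grip in N (left out, the last holds). Time passes only in rows, so rows that repeat a pose let the fingers close. It gives the time, the measured TCP pose, the force and the opening at its end, in the units of the state.
- bot.get_obs(): the state, without advancing time (a new reading comes with each control period).
- bot.read_camera(name): name is "side" or "top"; returns the picture (420x560x3 uint8, red, green, blue); there is no depth.
- bot.camera_info(name): a dict with "vertical_fov" (degrees; the focal length in pixels is half the picture's height over the tangent of half this angle, whatever the lens; pixels are square), "cx", "cy" (the principal point, pixels), "position" and "attitude" of the camera in the world. Camera axes: x right, y up, looking along -z (the intrinsics and any distortion apply to the point x, -y, -z); pixel columns grow to the right and rows downward; lengths in m; the calibration is good to about 2 mm. A picture is of the moment at which its call begins. camera_info takes no time and is no camera call.
- bot.hand_in(): hands the job in, once; it reports no verdict.
Trained networks look in the newest picture that a camera, given by its name, has taken for a name from the list of things; names that differ only in an ending like _2 or _b are one class to them, and where a whole thing is asked for, a point or a joint stands for the part that bears it (a point fixed in the world has none). Each returns a list of dicts, best first, with "score" (0 to 1); they miss things now and then, are a little off and sometimes report something else, mostly with a low value. They report only what shows in the picture. A call takes as long as a camera call. They do not tell look-alikes from the thing itself.
- bot.silhouettes(label, camera): "region" (420x560 bool, what is visible of it) and "location" ([column, row] in pixels, amid what is visible of it).
The state is a dict: "t": time; "q": joint angles; "joint_vel": joint speeds; "joint_torque": joint torques, N m; "eef_pos": TCP position; "tool_rot": TCP orientation; "contact_force": force on the tool from outside, world axes, zero at the start; "torque": the same for the moment, N m; "gripper_width": opening from 0.0 (shut) to 1.0 (fully open).
Only numpy, scipy, OpenCV 4.12 (cv2) and the standard library are available. Lean on these libraries where they do the work, as an engineer would, in place of code of your own. Each camera call takes 0.05 s, during which the arm holds its last target. There are 200 camera calls.

### The job

The listening lesson is over: put the class set away. Charge every pupil's receiver lying on the desk by loading it into a bay of its own in the charging rack: press that bay's latch open, lay the receiver in and press it fully home so that the latch snaps shut over it; all four latches end shut. Lay the teacher's transmitter flat in the open drawer and slide the drawer fully shut, and leave the cup, book and pencil case where they are.

Things in the scene. Friction and masses are not known exactly. Their poses are not given: they have to be found in the camera images.
- rx0_mid (a point): centre (half-way up) of a pupil's receiver: black plastic box 92 long (its x axis) x 40 wide x 26 high mm, 80 to 170 g, lying flat, small display on top. All receivers are alike; any fits any bay, either way round. None if this one is absent
- rx1_mid (a point): centre (half-way up) of a pupil's receiver: black plastic box 92 long (its x axis) x 40 wide x 26 high mm, 80 to 170 g, lying flat, small display on top. All receivers are alike; any fits any bay, either way round. None if this one is absent
- rx2_mid (a point): centre (half-way up) of a pupil's receiver: black plastic box 92 long (its x axis) x 40 wide x 26 high mm, 80 to 170 g, lying flat, small display on top. All receivers are alike; any fits any bay, either way round. None if this one is absent
- rx3_mid (a point): centre (half-way up) of a pupil's receiver: black plastic box 92 long (its x axis) x 40 wide x 26 high mm, 80 to 170 g, lying flat, small display on top. All receivers are alike; any fits any bay, either way round. None if this one is absent
- tx_mid (a point): centre of the body of the teacher's transmitter: grey plastic box 100 long (its x axis) x 56 wide x 26 high mm, 130 to 250 g, lying flat, larger than the receivers; round talk button on top, and a stub aerial 10 mm thick that stands 21 mm out of its +x end, 18 mm to the +y side of its middle line
- rack: fixed charging rack, origin under its middle, x away from the robot along the bays, y along the row, z up. Grey base 124 (x) x 316 (y) x 18 mm high; four open-topped bays 78 mm apart. Round each receiver stand corner guides and end stops 11 mm high (14 mm at the far end) with 1 to 3 mm of play, wider at the top; the middle 50 mm of both long sides is free for fingers
- bay0 (a point): bay 0 of the rack: the point where a receiver's centre is when it lies home, its length along the bay. Axes as the rack's: x along the bay, away from its latch. The bay floor is 18 mm above the table, 13 mm below this point; the latch is at the -x end, nearest the robot
- tab0 (a point): the place to press on top of the thumb tab of bay 0's latch: a black tab 22 mm wide that slopes up away from the rack and reaches 8 mm further out (-x) from here; 29 mm above the table and 86 mm from the bay's centre when shut; it turns with the latch (down and a little out). A receiver set down onto a shut latch cannot open it
- latch0 (a joint): bay 0's latch, rad: 0 shut (its nose covers the last 5 mm of the bay, 1.5 mm above a receiver that is home), 0.4 open. Over-centre spring: the tab pressed down 8 to 13 mm with about 3 to 6 N flips it past 0.22 to 0.4, where it stays, its foot 5 mm above the bay floor. A receiver then rests on the foot; pressed to the floor 25 mm from its latch end (6 to 15 N), it flips the latch shut
- bay1 (a point): bay 1 of the rack: the point where a receiver's centre is when it lies home, its length along the bay. Axes as the rack's: x along the bay, away from its latch. The bay floor is 18 mm above the table, 13 mm below this point; the latch is at the -x end, nearest the robot
- tab1 (a point): the place to press on top of the thumb tab of bay 1's latch: a black tab 22 mm wide that slopes up away from the rack and reaches 8 mm further out (-x) from here; 29 mm above the table and 86 mm from the bay's centre when shut; it turns with the latch (down and a little out). A receiver set down onto a shut latch cannot open it
- latch1 (a joint): bay 1's latch, rad: 0 shut (its nose covers the last 5 mm of the bay, 1.5 mm above a receiver that is home), 0.4 open. Over-centre spring: the tab pressed down 8 to 13 mm with about 3 to 6 N flips it past 0.22 to 0.4, where it stays, its foot 5 mm above the bay floor. A receiver then rests on the foot; pressed to the floor 25 mm from its latch end (6 to 15 N), it flips the latch shut
- bay2 (a point): bay 2 of the rack: the point where a receiver's centre is when it lies home, its length along the bay. Axes as the rack's: x along the bay, away from its latch. The bay floor is 18 mm above the table, 13 mm below this point; the latch is at the -x end, nearest the robot
- tab2 (a point): the place to press on top of the thumb tab of bay 2's latch: a black tab 22 mm wide that slopes up away from the rack and reaches 8 mm further out (-x) from here; 29 mm above the table and 86 mm from the bay's centre when shut; it turns with the latch (down and a little out). A receiver set down onto a shut latch cannot open it
- latch2 (a joint): bay 2's latch, rad: 0 shut (its nose covers the last 5 mm of the bay, 1.5 mm above a receiver that is home), 0.4 open. Over-centre spring: the tab pressed down 8 to 13 mm with about 3 to 6 N flips it past 0.22 to 0.4, where it stays, its foot 5 mm above the bay floor. A receiver then rests on the foot; pressed to the floor 25 mm from its latch end (6 to 15 N), it flips the latch shut
- bay3 (a point): bay 3 of the rack: the point where a receiver's centre is when it lies home, its length along the bay. Axes as the rack's: x along the bay, away from its latch. The bay floor is 18 mm above the table, 13 mm below this point; the latch is at the -x end, nearest the robot
- tab3 (a point): the place to press on top of the thumb tab of bay 3's latch: a black tab 22 mm wide that slopes up away from the rack and reaches 8 mm further out (-x) from here; 29 mm above the table and 86 mm from the bay's centre when shut; it turns with the latch (down and a little out). A receiver set down onto a shut latch cannot open it
- latch3 (a joint): bay 3's latch, rad: 0 shut (its nose covers the last 5 mm of the bay, 1.5 mm above a receiver that is home), 0.4 open. Over-centre spring: the tab pressed down 8 to 13 mm with about 3 to 6 N flips it past 0.22 to 0.4, where it stays, its foot 5 mm above the bay floor. A receiver then rests on the foot; pressed to the floor 25 mm from its latch end (6 to 15 N), it flips the latch shut
- unit_drawer0 (a joint): how far the drawer of the desk-top drawer unit is open, m: 0 shut, at most 0.18; starts 0.155 to 0.175 open; moves with about 1 to 2 N and stays where it is left. The unit is fixed: white, 260 deep x 200 wide x 85 mm high; its front faces the robot
- drawer_floor (a point): centre of the drawer's inner floor, 22 mm above the table, moving with the drawer; x points inwards (the way the drawer shuts), y along its front. Inside it is 215 (x) x 158 (y) mm, with walls 41 mm high over the floor. Open, only the part nearest the front is uncovered: from the front's inner side at x = -107 mm inwards for about the opening less 10 mm
- unit_drawer0_handle (a point): middle of the bar handle on the drawer's front: a horizontal bar along y, 100 mm long and about 10 mm thick, 47 mm above the table, 35 mm out (-x) from the front face; the front is 15 mm thick and reaches 73 mm above the table
- cup: bystander: paper cup 76 mm across, 85 mm high, origin under its centre
- book: bystander: closed paperback 132 x 188 x 22 mm, origin under its centre
- pencil_case: bystander: blue pencil case 62 x 190 x 36 mm, origin under its centre
Things that resemble listed ones, but are neither listed nor needed, are in the scene too. Leave any yellow look-alike of the part that bears rx1_mid alone.

How it is judged:
At the end, for the whole second after the job is handed in: Each receiver present lies flat (0.06 rad), centre within 5 mm of the home point of a bay whose latch is shut; all four latches are shut (under 0.06 rad); the transmitter lies flat in the drawer, its centre over and within 25 mm of its floor, and the drawer is shut to 6 mm (((distance between rx0_mid and bay0 below 0.005 m and value of joint latch0 below 0.06 rad) or (distance between rx0_mid and bay1 below 0.005 m and value of joint latch1 below 0.06 rad) or (distance between rx0_mid and bay2 below 0.005 m and value of joint latch2 below 0.06 rad) or (distance between rx0_mid and bay3 below 0.005 m and value of joint latch3 below 0.06 rad)) and ((distance between rx1_mid and bay0 below 0.005 m and value of joint latch0 below 0.06 rad) or (distance between rx1_mid and bay1 below 0.005 m and value of joint latch1 below 0.06 rad) or (distance between rx1_mid and bay2 below 0.005 m and value of joint latch2 below 0.06 rad) or (distance between rx1_mid and bay3 below 0.005 m and value of joint latch3 below 0.06 rad)) and ((distance between rx2_mid and bay0 below 0.005 m and value of joint latch0 below 0.06 rad) or (distance between rx2_mid and bay1 below 0.005 m and value of joint latch1 below 0.06 rad) or (distance between rx2_mid and bay2 below 0.005 m and value of joint latch2 below 0.06 rad) or (distance between rx2_mid and bay3 below 0.005 m and value of joint latch3 below 0.06 rad)) and ((distance between rx3_mid and bay0 below 0.005 m and value of joint latch0 below 0.06 rad) or (distance between rx3_mid and bay1 below 0.005 m and value of joint latch1 below 0.06 rad) or (distance between rx3_mid and bay2 below 0.005 m and value of joint latch2 below 0.06 rad) or (distance between rx3_mid and bay3 below 0.005 m and value of joint latch3 below 0.06 rad)) and angle between each of rx0_mid, rx1_mid, rx2_mid, rx3_mid's own z axis and vertical below 0.06 rad and value of joint each of latch0, latch1, latch2, latch3 below 0.06 rad and value of joint unit_drawer0 below 0.006 m and x of tx_mid in the frame of drawer_floor between -0.1 and 0.1 m and y of tx_mid in the frame of drawer_floor between -0.072 and 0.072 m and z of tx_mid in the frame of drawer_floor between 0.005 and 0.025 m and angle between tx_mid's own z axis and vertical below 0.15 rad); the robot touches nothing.
It fails at once if the cup is pushed more than 30 mm or tipped (distance of cup from where it was at the start of the episode above 0.03 m or angle between cup's own z axis and vertical above 0.5 rad).
It fails at once if the book is pushed more than 30 mm or tipped (distance of book from where it was at the start of the episode above 0.03 m or angle between book's own z axis and vertical above 0.5 rad).
It fails at once if the pencil case is pushed more than 30 mm or tipped (distance of pencil_case from where it was at the start of the episode above 0.03 m or angle between pencil_case's own z axis and vertical above 0.5 rad).
Of rx0, rx1, rx2, rx3 only 2 to 4 are there at a start; the rules pass over those that are not, and their reading is None.
At some moment in a run one of rx0, rx1, rx2, rx3, tx may be knocked a few centimetres aside while the robot is not near it.
Once in a run the grip may slacken for a moment while it holds something.
It also fails if it takes over 210 s, if anything falls off the work surface, if the arm or the gripper's body presses on something with over 40 N, if the wrist force passes 120 N, or if a joint passes its speed limit or range.

## Working session

There is one attempt and no reset: what is moved stays moved. The work goes in short steps, Python scripts to look and compute and a tool call to move; the robot and the scene stay as the last step left them, time stands still between calls to the robot, and variables do not carry over. Pictures are saved under pics/ and viewed, about 12 in all and at most 16, crops included, and the job is handed in when it is done.

Besides the shell and the picture viewer there is one more tool, called in YAML: its name, and indented under it one key for each argument. carry_out: Moves the arm, as the interface text tells. Its arguments: {"type":"object","properties":{"moves":{"type":"array"},"newtons":{"type":"number"}},"required":["moves"]}

```bash
mkdir -p pics; ls; python3 - <<'E'
from station import bot
import cv2
o=bot.get_obs()
for k in o: print(k,o[k])
for n in("side","top"):
    print(n,bot.camera_info(n))
    cv2.imwrite(f"pics/{n}0.png",cv2.cvtColor(bot.read_camera(n),cv2.COLOR_RGB2BGR))
E
```

```text
pics
t 0.0
q [-1.42909946  0.47776905  0.02233482  1.55645741 -0.01152234  1.10929833
 -0.08310137]
joint_vel [-4.32129539e-04  4.86658821e-04  2.14176436e-04 -4.43618334e-04
  4.01149046e-04  1.82050531e-03  4.72653915e-05]
joint_torque [-3.07501878e-04 -5.96437633e+01  1.60755102e+00 -2.81199092e+01
  1.24006905e-02  9.21606144e-03  3.10900668e-05]
eef_pos [0.16672893 0.65350248 0.24734389]
tool_rot [-5.70499201e-05  1.24566679e-01  9.92210829e-01 -9.00377085e-04]
contact_force [-1.06036139 -0.05321597  0.27042827]
torque [-0.00749604 -0.01231985 -0.00934042]
gripper_width 0.9997630733886183
side {'vertical_fov': 42.78193512336782, 'cx': 277.65827702922235, 'cy': 209.41201348661585, 'position': array([ 0.12013642, -1.15327434,  0.99835843]), 'attitude': array([ 0.8784383 ,  0.42984085, -0.0965241 , -0.18511103])}
top {'vertical_fov': 45.294908151792555, 'cx': 279.81315867083185, 'cy': 204.95591630577644, 'position': array([ 0.51110647, -0.04610093,  1.55591774]), 'attitude': array([-0.70019307, -0.01971866,  0.0265261 ,  0.71318806])}
```

View pics/top0.png

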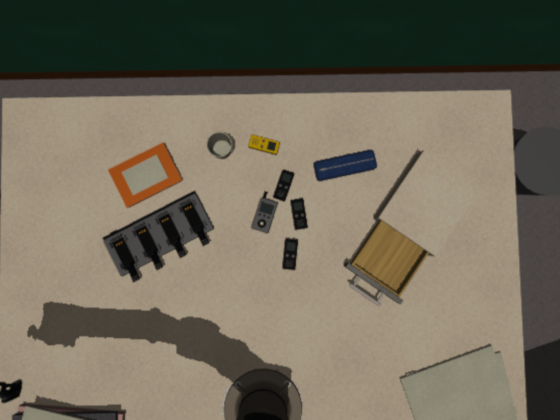

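View pics/side0.png

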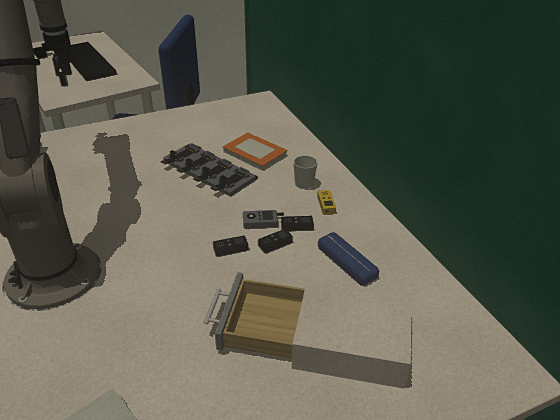

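Top view: three receivers at about (285,185), (299,213) and (290,253), the transmitter at (265,214), and a yellow look-alike at (264,144) to leave alone. The rack is centred at (158,235), the drawer at (388,258), with the cup, book and case behind. I'll write the fitting helper and enlarge the important areas.

```bash
cat > h.py <<'E'
import numpy as np, cv2
from scipy.spatial.transform import Rotation as R
from scipy.optimize import minimize
from station import bot
def rot(q): return R.from_quat([q[1],q[2],q[3],q[0]]).as_matrix()
INFO={n:bot.camera_info(n) for n in("side","top")}
def proj(P,n):
    c=INFO[n]; f=210/np.tan(np.radians(c["vertical_fov"]/2))
    p=(np.asarray(P,float)-c["position"])@rot(c["attitude"])
    return np.stack([c["cx"]+f*p[:,0]/-p[:,2],c["cy"]+f*-p[:,1]/-p[:,2]],1)
def unproj(uv,z,n):
    c=INFO[n]; f=210/np.tan(np.radians(c["vertical_fov"]/2))
    d=rot(c["attitude"])@np.array([(uv[0]-c["cx"])/f,-(uv[1]-c["cy"])/f,-1])
    return c["position"]+d*(z-c["position"][2])/d[2]
def box(x,y,a,L,W,z0,z1):
    c=np.array([[i*L/2,j*W/2] for i in(-1,1) for j in(-1,1)])
    c=c@np.array([[np.cos(a),np.sin(a)],[-np.sin(a),np.cos(a)]])+[x,y]
    return np.vstack([np.c_[c,np.full(4,z)] for z in(z0,z1)])
def mask(P,n,S=1):
    h=cv2.convexHull(np.float32(proj(P,n)))
    m=np.zeros((420*S,560*S),np.uint8)
    cv2.fillConvexPoly(m,np.int32(np.round(((h+.5)*S-.5)*16)),1,shift=4)
    return m
def fit(regs,L,W,z0,z1,a0=None):
    """regs: {cam:bool region}; returns x,y,yaw,per-cam IoU"""
    n0="top" if "top" in regs else "side"
    S=4; big={n:cv2.resize(r.astype(np.float32),None,fx=S,fy=S,interpolation=cv2.INTER_LINEAR)>.5 for n,r in regs.items()}
    v,u=np.nonzero(regs[n0]); pts=np.array([unproj(p,(z0+z1)/2,n0)[:2] for p in zip(u,v)],np.float32)
    m=pts.mean(0); e=np.linalg.eigh(np.cov(pts.T))[1][:,1]
    if a0 is None: a0=np.arctan2(e[1],e[0])
    def iou(p,n):
        k=mask(box(m[0]+p[0]/100,m[1]+p[1]/100,a0+p[2]/10,L,W,z0,z1),n,S)>0
        return (k&big[n]).sum()/(k|big[n]).sum()
    best=minimize(lambda p:-sum(iou(p,n) for n in big),[0,0,0],method="Nelder-Mead",options=dict(initial_simplex=[[0,0,0],[1,0,0],[0,1,0],[0,0,1.5]],xatol=.01,fatol=1e-4))
    p=best.x
    return m[0]+p[0]/100,m[1]+p[1]/100,a0+p[2]/10,{n:round(float(iou(p,n)),3) for n in big}
def grab(name,n,x0,y0,w,h,s):
    im=cv2.cvtColor(bot.read_camera(n),cv2.COLOR_RGB2BGR)
    cv2.imwrite(f"pics/{name}.png",cv2.resize(im[y0:y0+h,x0:x0+w],None,fx=s,fy=s,interpolation=cv2.INTER_CUBIC))
E
python3 - <<'E'
from h import *
bot.read_camera("top");bot.read_camera("side")
for lab,L,W,z0,z1 in[("rx0_mid",.092,.04,0,.026),("tx_mid",.1,.056,0,.026),("rack",.316,.124,0,.018),("unit_drawer0",.26,.2,0,.085),("cup",.076,.076,0,.085),("pencil_case",.19,.062,0,.036),("book",.188,.132,0,.022)]:
    out=[]
    for n in("top","side"):
        for d in bot.silhouettes(lab,n):
            if d["score"]<.3: continue
            r=fit({n:d["region"]},L,W,z0,z1)
            print(lab,n,round(d["score"],2),np.round(d["location"]),"xy",np.round(r[:2],4),"yaw",round(np.degrees(r[2]),1),r[3],d["region"].sum())
            out.append((n,d["region"],r))
    for n,reg,r in out:
        for n2,reg2,r2 in out:
            if n=="top" and n2=="side" and np.hypot(r[0]-r2[0],r[1]-r2[1])<.03:
                q=fit({"top":reg,"side":reg2},L,W,z0,z1); print("   both",np.round(q[:2],4),round(np.degrees(q[2]),1),q[3])
grab("desk","top",90,120,230,165,3.4)
grab("sidez","side",155,130,190,140,4)
E
```

```text
rx0_mid top 0.85 [290. 252.] xy [ 0.4642 -0.088 ] yaw 174.1 {'top': 0.934} 411
rx0_mid side 0.89 [228. 244.] xy [ 0.4631 -0.0919] yaw -185.9 {'side': 0.936} 555
   both [ 0.4639 -0.0886] 173.7 {'top': 0.926, 'side': 0.895}
tx_mid top 0.73 [263. 212.] xy [ 0.5835 -0.013 ] yaw 159.6 {'top': 0.905} 586
tx_mid side 0.74 [261. 221.] xy [ 0.5833 -0.0135] yaw 160.7 {'side': 0.904} 642
   both [ 0.5836 -0.0131] 160.6 {'top': 0.903, 'side': 0.902}
rack side 0.56 [212. 168.] xy [0.5312 0.3101] yaw 116.3 {'side': 0.949} 2370
unit_drawer0 top 0.86 [384. 258.] xy [ 0.442  -0.3709] yaw 146.7 {'top': 0.573} 3735
unit_drawer0 top 0.38 [156. 233.] xy [0.5222 0.3   ] yaw 129.4 {'top': 0.637} 4916
unit_drawer0 side 0.95 [258. 315.] xy [ 0.4506 -0.3269] yaw 58.6 {'side': 0.597} 5559
cup side 0.77 [304. 170.] xy [0.7969 0.1262] yaw 62.0 {'side': 0.757} 649
cup side 0.62 [258. 149.] xy [0.6986 0.2873] yaw 107.8 {'side': 0.607} 1291
cup side 0.31 [272. 240.] xy [ 0.5808 -0.1292] yaw -217.7 {'side': 0.395} 518
pencil_case top 0.79 [342. 165.] xy [ 0.7329 -0.2622] yaw 100.8 {'top': 0.938} 1288
pencil_case top 0.66 [180. 247.] xy [0.4979 0.2427] yaw -141.8 {'top': 0.09} 129
pencil_case side 0.97 [346. 260.] xy [ 0.7319 -0.2638] yaw 98.6 {'side': 0.874} 1565
   both [ 0.733 -0.263] 101.1 {'top': 0.938, 'side': 0.869}
book top 0.58 [150. 171.] xy [0.7159 0.3534] yaw 116.1 {'top': 0.938} 2606
book side 0.65 [257. 151.] xy [0.7135 0.3497] yaw 115.3 {'side': 0.961} 1410
   both [0.7135 0.3511] 116.1 {'top': 0.934, 'side': 0.958}
```

View pics/desk.png

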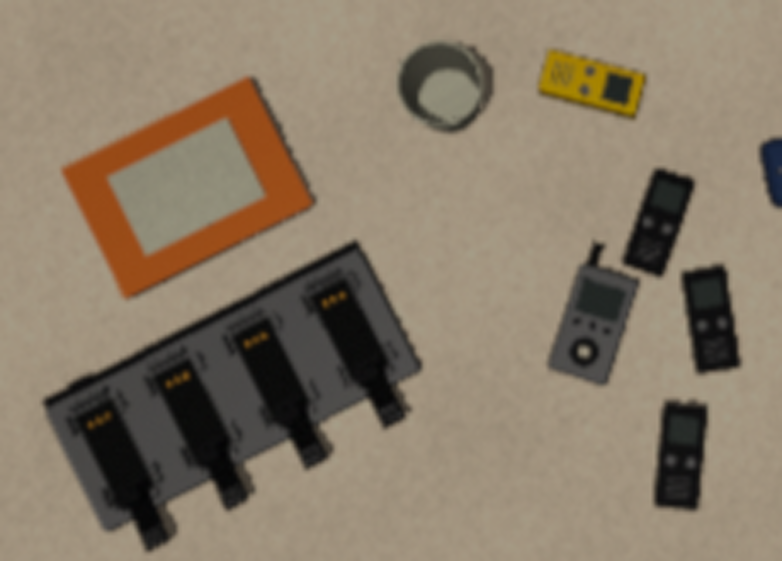

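View pics/sidez.png

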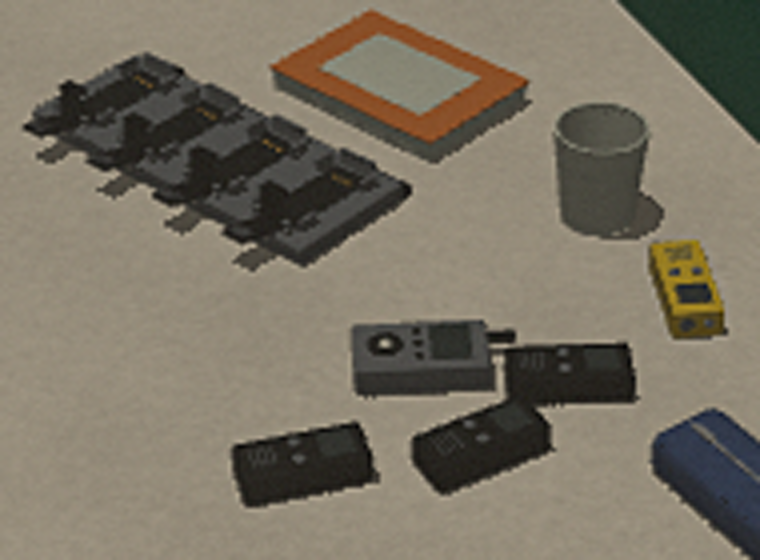

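The crop shows that all four bays are empty, with contacts visible. The three black receivers have displays, the yellow one at (264,144) is the decoy, and the grey unit with the aerial at (265,214) is the transmitter. Next I'll fit them precisely with my own segmentation.

```bash
cat >> h.py <<'E'
def dark(im,n,xy,thr,L=.16,W=.16):
    """dark blob nearest to world xy"""
    m=(im.max(2)<thr)
    k=mask(box(*xy,0,L,W,0,.02),n)>0
    nl,lab,st,ce=cv2.connectedComponentsWithStats((m&k).astype(np.uint8))
    p=proj([[*xy,.013]],n)[0]
    i=min((i for i in range(1,nl) if st[i,4]>80),key=lambda i:np.hypot(*(ce[i]-p)))
    r=lab==i
    return cv2.morphologyEx(r.astype(np.uint8),cv2.MORPH_CLOSE,np.ones((5,5)))>0
RX=(.092,.04,0,.026)
def rackboxes(x,y,a):
    c,s=np.cos(a),np.sin(a); g=lambda u,v:(x+c*u-s*v,y+s*u+c*v)
    B=[box(x,y,a,.124,.316,0,.018)]
    for k in(-1.5,-.5,.5,1.5): B.append(box(*g(-.078,.078*k),a,.032,.022,.022,.030))
    return B
def fitrack(regs,p0):
    S=2; big={n:cv2.resize(r.astype(np.float32),None,fx=S,fy=S)>.5 for n,r in regs.items()}
    def iou(p,n):
        k=np.zeros((840,1120),bool)
        for b in rackboxes(p0[0]+p[0]/100,p0[1]+p[1]/100,p0[2]+p[2]/10): k|=mask(b,n,S)>0
        return (k&big[n]).sum()/(k|big[n]).sum()
    b=minimize(lambda p:-sum(iou(p,n) for n in big),[0,0,0],method="Nelder-Mead",options=dict(initial_simplex=[[0,0,0],[1,0,0],[0,1,0],[0,0,1]],xatol=.01,fatol=1e-4))
    p=b.x; return p0[0]+p[0]/100,p0[1]+p[1]/100,p0[2]+p[2]/10,{n:round(float(iou(p,n)),3) for n in big}
E
python3 - <<'E'
from h import *
T=bot.read_camera("top");Sd=bot.read_camera("side")
im={"top":T,"side":Sd}
# gray values
for n,uv in(("top",(290,253)),("top",(299,213)),("top",(296,225)),("top",(296,260)),("top",(306,215)),("top",(150,250)),("top",(120,262)),("top",(330,240)),("side",(232,250)),("side",(232,235))): print(n,uv,im[n][uv[1],uv[0]])
for uv in((285,185),(299,213),(290,253)):
    w=unproj(uv,.026,"top")[:2]
    for thr in(50,65):
      try:
        rg={n:dark(im[n],n,w,thr) for n in im}
        print(uv,thr,[ (np.round(q[:2],4),round(np.degrees(q[2]),1),q[3]) for q in (fit({"top":rg["top"]},*RX),fit({"side":rg["side"]},*RX),fit(rg,*RX))])
      except Exception as e: print(uv,thr,e)
# rack: darker than desk & low saturation
def rk(n):
    i=im[n].astype(int); m=((i[...,0]-i[...,2])<22)&(i.max(2)<105)
    m&=mask(box(.531,.31,np.radians(26.3),.25,.38,0,.02),n)>0
    m=cv2.morphologyEx(m.astype(np.uint8),cv2.MORPH_CLOSE,np.ones((3,3)))
    nl,lab,st,_=cv2.connectedComponentsWithStats(m); return lab==1+np.argmax(st[1:,4])
rg={n:rk(n) for n in im}
for s in({"top"},{"side"},{"top","side"}): 
    q=fitrack({n:rg[n] for n in s},(.531,.31,np.radians(26.3))); print("rack",s,np.round(q[:2],4),np.degrees(q[2]),q[3])
vis=cv2.cvtColor(T,cv2.COLOR_RGB2BGR); vis=cv2.resize(vis,None,fx=5,fy=5,interpolation=cv2.INTER_CUBIC)
def ln(P,c): 
    h=cv2.convexHull(np.float32((proj(P,"top")+.5)*5-.5)); cv2.polylines(vis,[np.int32(h)],True,c,1)
for b in rackboxes(*q[:3]): ln(b,(0,255,0))
c,s=np.cos(q[2]),np.sin(q[2])
for k in(-1.5,-.5,.5,1.5): ln(box(q[0]-s*.078*k,q[1]+c*.078*k,q[2],.092,.04,.018,.019),(0,0,255))
cv2.imwrite("pics/rackfit.png",vis[900:1450,470:1120])
E
```

```text
top (290, 253) [16 16 16]
top (299, 213) [14 13 14]
top (296, 225) [17 17 17]
top (296, 260) [128 116 100]
top (306, 215) [131 118 101]
top (150, 250) [13 13 13]
top (120, 262) [69 67 66]
top (330, 240) [157 143 123]
side (232, 250) [34 34 26]
side (232, 235) [153 145 127]
(285, 185) 50 [(array([ 0.6729, -0.0739]), np.float64(161.2), {'top': 0.843}), (array([ 0.6421, -0.0931]), np.float64(-150.0), {'side': 0.584}), (array([ 0.6743, -0.0756]), np.float64(161.9), {'top': 0.842, 'side': 0.623})]
(285, 185) 65 [(array([ 0.6729, -0.0735]), np.float64(161.7), {'top': 0.878}), (array([ 0.6393, -0.095 ]), np.float64(-149.1), {'side': 0.574}), (array([ 0.6727, -0.0755]), np.float64(160.6), {'top': 0.871, 'side': 0.624})]
(299, 213) 50 [(array([ 0.585 , -0.1191]), np.float64(-173.9), {'top': 0.86}), (array([ 0.6125, -0.1072]), np.float64(-153.9), {'side': 0.59}), (array([ 0.5863, -0.1189]), np.float64(-171.2), {'top': 0.855, 'side': 0.674})]
(299, 213) 65 [(array([ 0.5851, -0.119 ]), np.float64(-172.7), {'top': 0.901}), (array([ 0.5872, -0.1201]), np.float64(-171.1), {'side': 0.685}), (array([ 0.5856, -0.1195]), np.float64(-171.3), {'top': 0.896, 'side': 0.677})]
(290, 253) 50 [(array([ 0.4632, -0.0895]), np.float64(174.0), {'top': 0.874}), (array([ 0.4621, -0.091 ]), np.float64(169.1), {'side': 0.862}), (array([ 0.4633, -0.0903]), np.float64(173.5), {'top': 0.873, 'side': 0.86})]
(290, 253) 65 [(array([ 0.4631, -0.09  ]), np.float64(173.0), {'top': 0.902}), (array([ 0.4633, -0.0919]), np.float64(172.3), {'side': 0.896}), (array([ 0.4638, -0.0906]), np.float64(173.2), {'top': 0.899, 'side': 0.891})]
rack {'top'} [0.5335 0.3116] 26.9914866276286 {'top': 0.942}
rack {'side'} [0.5321 0.307 ] 26.393721088549345 {'side': 0.908}
rack {'top', 'side'} [0.533  0.3103] 26.632845926214483 {'top': 0.941, 'side': 0.901}
```

View pics/rackfit.png

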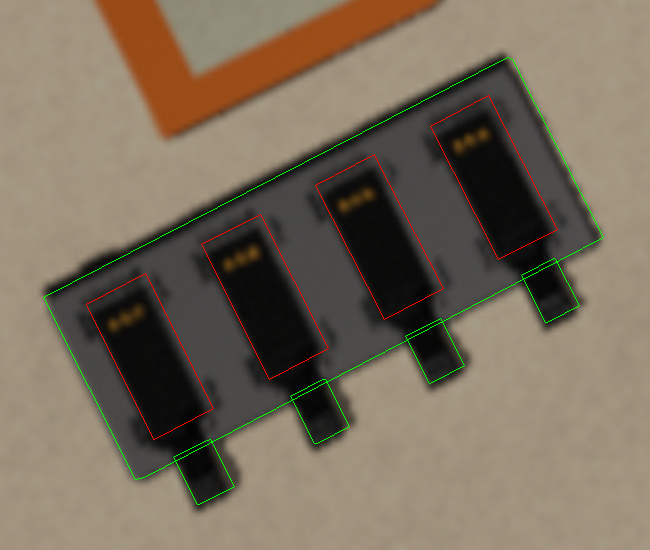

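The fit overlay sits close to the rack (centre about (158,237) in the full top image), though the shadow at the far edge biases it slightly. I'll refine it with rectified profiles.

```bash
cat > prof.py <<'E'
from h import *
x0,y0,a=.533,.3103,np.radians(26.6)
c,s=np.cos(a),np.sin(a)
def rect(im,n,z,us,vs):
    U,V=np.meshgrid(us,vs,indexing="ij")
    P=np.stack([x0+c*U-s*V,y0+s*U+c*V,np.full(U.shape,z)],-1).reshape(-1,3)
    p=proj(P,n).astype(np.float32)
    g=cv2.cvtColor(im,cv2.COLOR_RGB2GRAY).astype(np.float32)
    return cv2.remap(g,p[:,0].reshape(U.shape),p[:,1].reshape(U.shape),cv2.INTER_LINEAR)
if __name__=="__main__":
  for n in("top","side"):
    im=bot.read_camera(n)
    for k in(-1.5,-.5,.5,1.5):
        v=np.arange(-.034,.0341,.002); r=rect(im,n,.018,np.arange(-.015,.0151,.003),.078*k+v).mean(0)
        print(n,"bay",k,"y-prof",dict(zip((v*1000).round().astype(int).tolist(),r.astype(int).tolist())))
    for k in(-1,0,1):
      u=np.arange(-.08,.0801,.002); r=rect(im,n,.018,u,.078*k+np.arange(-.008,.0081,.002)).mean(1)
      print(n,"x-prof near",k,[(int(round(a*1000)),int(b)) for a,b in zip(u,r) if abs(abs(a)-.064)<.0125])
    v=np.arange(-.17,.1701,.002); r=rect(im,n,.018,np.arange(-.03,.0301,.003),v).mean(0)
    print(n,"y-ends",[(int(round(a*1000)),int(b)) for a,b in zip(v,r) if abs(a)>.147])
    # yaw check: y-end edges at different u
E
python3 prof.py
```

```text
top bay -1.5 y-prof {-34: 72, -32: 75, -30: 75, -28: 75, -26: 75, -24: 75, -22: 73, -20: 69, -18: 57, -16: 38, -14: 21, -12: 13, -10: 11, -8: 11, -6: 10, -4: 10, -2: 11, 0: 11, 2: 11, 4: 11, 6: 11, 8: 10, 10: 11, 12: 11, 14: 11, 16: 13, 18: 20, 20: 35, 22: 54, 24: 67, 26: 73, 28: 74, 30: 74, 32: 74, 34: 74}
top bay -0.5 y-prof {-34: 74, -32: 74, -30: 74, -28: 73, -26: 74, -24: 74, -22: 73, -20: 70, -18: 61, -16: 43, -14: 24, -12: 14, -10: 11, -8: 11, -6: 11, -4: 10, -2: 10, 0: 10, 2: 10, 4: 11, 6: 11, 8: 11, 10: 11, 12: 11, 14: 11, 16: 12, 18: 18, 20: 32, 22: 50, 24: 65, 26: 71, 28: 73, 30: 73, 32: 73, 34: 73}
top bay 0.5 y-prof {-34: 73, -32: 73, -30: 73, -28: 73, -26: 73, -24: 72, -22: 71, -20: 67, -18: 56, -16: 40, -14: 23, -12: 14, -10: 11, -8: 11, -6: 11, -4: 11, -2: 11, 0: 11, 2: 11, 4: 11, 6: 11, 8: 11, 10: 11, 12: 11, 14: 11, 16: 12, 18: 17, 20: 29, 22: 48, 24: 63, 26: 70, 28: 72, 30: 72, 32: 72, 34: 72}
top bay 1.5 y-prof {-34: 72, -32: 72, -30: 72, -28: 71, -26: 72, -24: 72, -22: 70, -20: 66, -18: 55, -16: 38, -14: 23, -12: 14, -10: 11, -8: 11, -6: 10, -4: 11, -2: 11, 0: 11
[... 3084 characters left out ...]
96), (60, 119), (62, 132), (64, 135), (66, 137), (68, 139), (70, 142), (72, 143), (74, 143), (76, 142)]
side x-prof near 1 [(-76, 48), (-74, 46), (-72, 47), (-70, 49), (-68, 52), (-66, 60), (-64, 69), (-62, 75), (-60, 76), (-58, 76), (-56, 76), (-54, 76), (-52, 76), (52, 69), (54, 74), (56, 79), (58, 89), (60, 105), (62, 121), (64, 132), (66, 137), (68, 140), (70, 142), (72, 143), (74, 143), (76, 142)]
side y-ends [(-170, 41), (-168, 41), (-166, 42), (-164, 42), (-162, 45), (-160, 52), (-158, 64), (-156, 73), (-154, 77), (-152, 77), (-150, 77), (-148, 77), (148, 58), (150, 59), (152, 64), (154, 73), (156, 85), (158, 98), (160, 107), (162, 112), (164, 114), (166, 118), (168, 125), (170, 134)]
```

```bash
cat > go.py <<'E'
import sys
from h import *
RK=(.5293,.3099,np.radians(26.6))
def rackpt(u,k,v=0):
    c,s=np.cos(RK[2]),np.sin(RK[2]); w=.078*k+v
    return RK[0]+c*u-s*w,RK[1]+s*u+c*w
def plan(x,y,z,jaw,src=None):
    """chain of targets; jaw = world angle (deg) of tool y"""
    o=bot.get_obs(); p=o["eef_pos"] if src is None else src[0]; M=rot(o["tool_rot"]) if src is None else src[1]
    j=np.radians(jaw); Y=np.array([np.cos(j),np.sin(j),0]); Z=np.array([0,0,-1]); G=np.stack([np.cross(Y,Z),Y,Z],1)
    t=np.array([x,y,z]); print("turn",np.round(np.degrees(R.from_matrix(M.T@G).as_rotvec()),1).tolist(),"shift",np.round(M.T@(t-p)*100,2).tolist(),"to",np.round(t,4))
    return t,G
def chain(L):
    s=None
    for t in L: s=plan(*t,src=s)
def st():
    o=bot.get_obs(); M=rot(o["tool_rot"]); print("t",round(o["t"],2),"p",np.round(o["eef_pos"],4),"jaw",round(np.degrees(np.arctan2(M[1,1],M[0,1])),1),"z",np.round(M[:,2],3),"F",np.round(o["contact_force"],1),"w",round(o["gripper_width"]*8.54,2))
E
python3 - <<'E'
from go import *
st()
L=[]
for k in(.5,-.5,-1.5):
    x,y=rackpt(-.086,k); L+=[(x,y,.08,116.6),(x,y,.032,116.6)]
chain(L)
E
```

```text
t 1.2 p [0.1669 0.6541 0.2483] jaw 75.7 z [-0. -0. -1.] F [-0.4  0.3 -0.7] w 8.52
turn [-0.0, -0.0, -40.9] shift [-34.57, -27.07, 16.83] to [0.4349 0.3063 0.08  ]
turn [0.0, 0.0, 0.0] shift [0.0, 0.0, 4.8] to [0.4349 0.3063 0.032 ]
turn [0.0, 0.0, 0.0] shift [0.0, -7.8, -4.8] to [0.4699 0.2365 0.08  ]
turn [0.0, 0.0, 0.0] shift [0.0, 0.0, 4.8] to [0.4699 0.2365 0.032 ]
turn [0.0, 0.0, 0.0] shift [-0.0, -7.8, -4.8] to [0.5048 0.1668 0.08  ]
turn [0.0, 0.0, 0.0] shift [0.0, 0.0, 4.8] to [0.5048 0.1668 0.032 ]
```

carry_out:
  moves:
    - [[0, 0, -20], [-17, -13.5, 5], 0]
    - [[0, 0, -20], [-17, -13.5, 5], 0]
    - [[0, 0, -20], [-17, -13.5, 5], 0]
    - [[0, 0, -20], [-17, -13.5, 5], 0]
  newtons: 30

```text
t: 1.7
eef_pos: [0.3006, 0.4778, 0.1978]
tool_rot: [0.0, -0.048, 0.999, -0.001]
contact_force: [-0.1, -0.3, 0.2]
gripper_width: 0.144
```

```bash
python3 -c "
from go import *
st(); plan(*rackpt(-.086,.5),.08,116.6)"
```

```text
t 1.7 p [0.3006 0.4778 0.1978] jaw 95.5 z [ 0.    -0.002 -1.   ] F [-0.1 -0.3  0.2] w 1.23
turn [-0.1, 0.0, -21.1] shift [-11.73, -18.34, 11.81] to [0.4349 0.3063 0.08  ]
```

carry_out:
  moves:
    - [[0, 0, -21.1], [-11.73, -18.34, 11.81], 0]
    - [[0, 0, -21.1], [-11.73, -18.34, 11.81], 0]
    - [[0, 0, -21.1], [-11.73, -18.34, 11.81], 0]
    - [[0, 0, -21.1], [-11.73, -18.34, 11.81], 0]
    - [[0, 0, -21.1], [-11.73, -18.34, 11.81], 0]

```text
t: 2.33
eef_pos: [0.4351, 0.3046, 0.0782]
tool_rot: [-0.001, -0.228, 0.974, -0.002]
contact_force: [-1.0, 1.1, 0.7]
gripper_width: -0.002
```

```bash
python3 -c "
from go import *
st(); plan(*rackpt(-.086,.5),.08,116.6)
o=bot.get_obs();p=o['eef_pos'].copy();p[2]-=.017
print('tip px side',(proj([p],'side')[0]-[155,120])*5)
grab('tip','side',155,90,130,120,5)"
```

```text
t 2.33 p [0.4351 0.3046 0.0782] jaw 116.3 z [-0.002 -0.005 -1.   ] F [-1.   1.1  0.7] w -0.02
turn [-0.2, -0.2, -0.3] shift [-0.06, 0.16, -0.18] to [0.4349 0.3063 0.08  ]
tip px side [120.27346787 207.41164245]
```

View pics/tip.png

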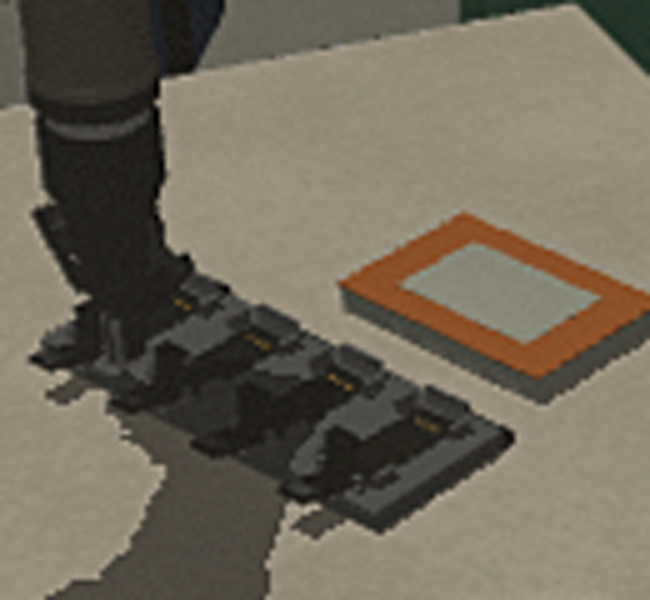

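The fingertip shows at about crop (115,362) and was predicted at (120,357), so the side camera agrees to within about 1 px. Now I'll press the tab.

carry_out:
  moves:
    - [[0, 0, -0.3], [0, 0.16, 2.0], 0]
    - [[0, 0, -0.3], [0, 0.16, 3.2], 0]
    - [[0, 0, -0.3], [0, 0.16, 4.0], 0]
    - [[0, 0, -0.3], [0, 0.16, 4.7], 0]
    - [[0, 0, -0.3], [0, 0.16, 4.7], 0]

```text
t: 3.0
eef_pos: [0.4324, 0.3124, 0.0334]
tool_rot: [0.0, -0.234, 0.972, 0.0]
contact_force: [-1.4, 0.5, 2.8]
gripper_width: -0.001
```

```bash
python3 -c "
from go import *
st()"
```

```text
t 3.0 p [0.4324 0.3124 0.0334] jaw 117.1 z [ 0.     0.001 -1.   ] F [-1.4  0.5  2.8] w -0.01
```

carry_out:
  moves:
    - [[0, 0, 0], [0, 0, -3], 0]
    - [[0, 0, 0], [0, 0, -4.5], 0]
    - [[0, 0, 0], [0, 0, -4.5], 0]
    - [[0, 0, 0], [0, 0, -4.5], 0]
    - [[0, 0, 0], [0, 0, -4.5], 0]

```text
t: 3.62
eef_pos: [0.4319, 0.3114, 0.0774]
tool_rot: [-0.001, -0.234, 0.972, -0.0]
contact_force: [0.1, -0.6, -1.0]
gripper_width: -0.002
```

```bash
python3 -c "
from go import *
st(); plan(*rackpt(-.086,-.5),.07,116.6)
grab('lat1','side',145,130,130,90,5)"
```

```text
t 3.62 p [0.4319 0.3114 0.0774] jaw 117.1 z [-0.001 -0.001 -1.   ] F [ 0.1 -0.6 -1. ] w -0.02
turn [-0.0, -0.1, 0.5] shift [0.03, -8.39, 0.74] to [0.4699 0.2365 0.07  ]
```

View pics/lat1.png

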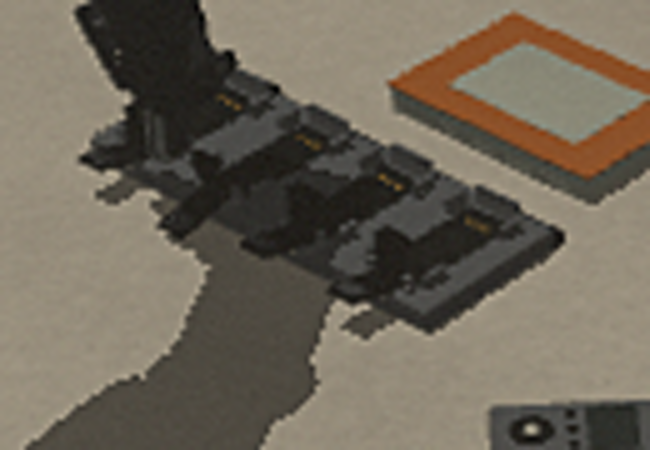

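The second latch from the left now looks open, with its tab lowered at crop (175,230). I'll press the next two.

carry_out:
  moves:
    - [[0, 0, -0.5], [0, -8.4, 0.7], 0]
    - [[0, 0, -0.5], [0, -8.4, 0.7], 0]
    - [[0, 0, -0.5], [0, -8.4, 0.7], 0]
    - [[0, 0, -0.5], [0, -8.4, 0.7], 0]
    - [[0, 0, -0.5], [0, -8.4, 1.5], 0]

```text
t: 4.3
eef_pos: [0.4704, 0.2388, 0.0633]
tool_rot: [0.001, -0.24, 0.971, 0.001]
contact_force: [0.4, 0.9, -1.3]
gripper_width: 0.0
```

carry_out:
  moves:
    - [[0, 0, 0], [0, 0, 1], 0]
    - [[0, 0, 0], [0, 0, 2], 0]
    - [[0, 0, 0], [0, 0, 3.1], 0]
    - [[0, 0, 0], [0, 0, 3.1], 0]
    - [[0, 0, 0], [0, 0, 1], 0]

```text
t: 4.92
eef_pos: [0.4698, 0.2366, 0.0521]
tool_rot: [-0.001, -0.239, 0.971, -0.0]
contact_force: [-0.2, 0.3, -0.1]
gripper_width: 0.003
```

carry_out:
  moves:
    - [[0, 0, 0], [0, 0, -3], 0]
    - [[0, 0, 0], [0, -7.8, -3], 0]
    - [[0, 0, 0], [0, -7.8, -3], 0]
    - [[0, 0, 0], [0, -7.8, -3], 0]
    - [[0, 0, 0], [0, -7.8, -2], 0]

```text
t: 5.55
eef_pos: [0.5065, 0.1696, 0.0729]
tool_rot: [0.0, -0.239, 0.971, 0.001]
contact_force: [0.0, 0.7, -0.8]
gripper_width: 0.001
```

```bash
python3 -c "
from go import *
st(); plan(*rackpt(-.086,-1.5),.032,116.6)"
```

```text
t 5.55 p [0.5065 0.1696 0.0729] jaw 117.7 z [ 0.001  0.001 -1.   ] F [ 0.   0.7 -0.8] w 0.01
turn [0.1, 0.1, 1.1] shift [0.29, -0.17, 4.09] to [0.5048 0.1668 0.032 ]
```

carry_out:
  moves:
    - [[0, 0, 1.1], [0, 0, 1.5], 0]
    - [[0, 0, 1.1], [0, 0, 3], 0]
    - [[0, 0, 1.1], [0, 0, 4.1], 0]
    - [[0, 0, 1.1], [0, 0, 4.1], 0]
    - [[0, 0, 1.1], [0, 0, 0], 0]

```text
t: 6.18
eef_pos: [0.5047, 0.1675, 0.0712]
tool_rot: [-0.003, -0.229, 0.973, -0.0]
contact_force: [0.7, 0.3, 0.3]
gripper_width: 0.004
```

carry_out:
  moves:
    - [[0, 0, 0], [0, -3, -6], 6]
    - [[0, 0, 0], [0, -8, -6], 6]
    - [[0, 0, 0], [0, -13, -6], 6]
    - [[0, 0, 0], [0, -13, -6], 6]
    - [[0, 0, 0], [0, -13, -6], 6]

```text
t: 6.8
eef_pos: [0.5644, 0.052, 0.1324]
tool_rot: [-0.0, -0.229, 0.973, 0.0]
contact_force: [0.1, 0.3, -1.0]
gripper_width: 0.703
```

```bash
cat > look.py <<'E'
from go import *
def looks(pts,thr=65):
    im={n:bot.read_camera(n) for n in("top","side")}
    for w in pts:
        for n in im:
            try: q=fit({n:dark(im[n],n,w,thr)},*RX); print(n,np.round(q[:2],4),round(np.degrees(q[2])%180,1),q[3])
            except Exception as e: print(n,e)
E
python3 - <<'E'
from look import *
st(); looks([(.464,-.09),(.673,-.074),(.5853,-.119)])
plan(.4638,-.0905,.08,83.3)
grab('lat2','side',145,130,130,90,5)
E
```

```text
t 6.8 p [0.5644 0.052  0.1324] jaw 116.5 z [-0.001  0.    -1.   ] F [ 0.1  0.3 -1. ] w 6.01
top [ 0.4631 -0.0881] 173.2 {'top': 0.931}
side [ 0.463  -0.0915] 173.3 {'side': 0.926}
top [ 0.6743 -0.074 ] 159.6 {'top': 0.87}
side [ 0.6435 -0.0938] 29.8 {'side': 0.577}
top [ 0.5849 -0.1196] 7.5 {'top': 0.885}
side [ 0.5866 -0.1199] 8.6 {'side': 0.689}
turn [0.0, -0.1, 33.3] shift [15.4, -8.35, 5.26] to [ 0.4638 -0.0905  0.08  ]
```

View pics/lat2.png

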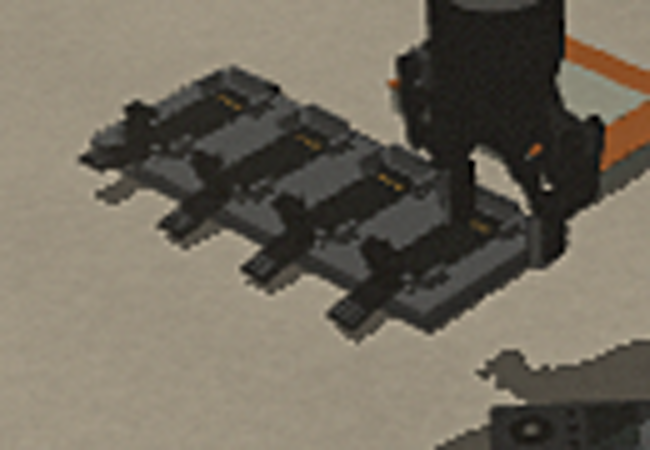

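Three latches are open and the fourth, at left, is shut. I'll pick the near receiver at (290,253).

carry_out:
  moves:
    - [[0, 0, 33.3], [15.4, -8.3, 5.2], 6]
    - [[0, 0, 33.3], [15.4, -8.3, 5.2], 6]
    - [[0, 0, 33.3], [15.4, -8.3, 5.2], 6]
    - [[0, 0, 33.3], [15.4, -8.3, 5.2], 6]
    - [[0, 0, 33.3], [15.4, -8.3, 5.2], 6]

```text
t: 7.58
eef_pos: [0.4646, -0.0903, 0.0814]
tool_rot: [0.0, 0.058, 0.998, 0.0]
contact_force: [0.8, -0.0, -0.4]
gripper_width: 0.704
```

carry_out:
  moves:
    - [[0, 0, 0], [0, 0, 0], 6]
    - [[0, 0, 0], [0, 0, 0], 6]
    - [[0, 0, 0], [0, 0, 0.5], 6]

```text
t: 7.95
eef_pos: [0.4646, -0.0909, 0.0764]
tool_rot: [0.001, 0.059, 0.998, 0.0]
contact_force: [-0.4, 0.7, -0.1]
gripper_width: 0.7
```

```bash
python3 -c "
from go import *
st(); plan(.4632,-.0900,.021,83.2)"
```

```text
t 7.95 p [ 0.4646 -0.0909  0.0764] jaw 83.3 z [ 0.001  0.    -1.   ] F [-0.4  0.7 -0.1] w 5.98
turn [0.0, 0.1, 0.1] shift [0.16, 0.07, 5.54] to [ 0.4632 -0.09    0.021 ]
```

carry_out:
  moves:
    - [[0, 0, 0], [0.16, 0.07, 3.5], 6]
    - [[0, 0, 0], [0.16, 0.07, 5.3], 6]
    - [[0, 0, 0], [0.16, 0.07, 5.5], 6]
    - [[0, 0, 0], [0.16, 0.07, 5.5], 3.5]
    - [[0, 0, 0], [0.16, 0.07, 5.5], 3.5]
  newtons: 40

```text
t: 8.57
eef_pos: [0.463, -0.0906, 0.0219]
tool_rot: [0.001, 0.059, 0.998, 0.0]
contact_force: [0.3, -0.2, -0.5]
gripper_width: 0.458
```

carry_out:
  moves:
    - [[0, 0, 0], [0, 0, 0], 3]
    - [[0, 0, 0], [0, 0, 0], 3]
    - [[0, 0, 0], [0, 0, -2], 3]
    - [[0, 0, 0], [0, 0, -6], 3]
    - [[0, 0, 0], [0, 0, -9], 3]

```text
t: 9.2
eef_pos: [0.4625, -0.0906, 0.1125]
tool_rot: [0.0, 0.059, 0.998, 0.0]
contact_force: [-0.4, 1.2, -1.0]
gripper_width: 0.458
```

```bash
python3 -c "
from go import *
st(); plan(*rackpt(0,-1.5),.09,116.6)"
```

```text
t 9.2 p [ 0.4625 -0.0906  0.1125] jaw 83.2 z [ 0.001 -0.    -1.   ] F [-0.4  1.2 -1. ] w 3.91
turn [-0.0, 0.0, -33.4] shift [-8.32, 30.8, 2.25] to [0.5817 0.2053 0.09  ]
```

carry_out:
  moves:
    - [[0, 0, -33.4], [-8.3, 30.8, 2.2], 3]
    - [[0, 0, -33.4], [-8.3, 30.8, 2.2], 3]
    - [[0, 0, -33.4], [-8.3, 30.8, 2.2], 3]
    - [[0, 0, -33.4], [-8.3, 30.8, 2.2], 3]
    - [[0, 0, -33.4], [-8.3, 30.8, 2.2], 3]

```text
t: 9.82
eef_pos: [0.5791, 0.2004, 0.0895]
tool_rot: [-0.0, -0.23, 0.973, -0.0]
contact_force: [0.4, 0.1, -0.5]
gripper_width: 0.457
```

```bash
python3 -c "
from go import *
st(); plan(*rackpt(0,-1.5),.06,116.6)"
```

```text
t 9.82 p [0.5791 0.2004 0.0895] jaw 116.6 z [-0. -0. -1.] F [ 0.4  0.1 -0.5] w 3.9
turn [-0.0, -0.0, -0.0] shift [-0.45, 0.32, 2.95] to [0.5817 0.2053 0.06  ]
```

carry_out:
  moves:
    - [[0, 0, 0], [-0.2, 0.1, 2.7], 3]
    - [[0, 0, 0], [-0.2, 0.1, 2.7], 3]
    - [[0, 0, 0], [-0.2, 0.1, 2.7], 3]

```text
t: 10.2
eef_pos: [0.58, 0.199, 0.0631]
tool_rot: [-0.0, -0.229, 0.973, -0.0]
contact_force: [0.5, -0.3, -0.5]
gripper_width: 0.461
```

```bash
python3 - <<'E'
from look import *
st(); plan(*rackpt(0,-1.5),.06,116.6)
for n,x,y,w,h in(("top",160,180,70,60),("side",215,130,90,70)):
    im=cv2.cvtColor(bot.read_camera(n),cv2.COLOR_RGB2BGR); S=7
    v=cv2.resize(im[y:y+h,x:x+w],None,fx=S,fy=S,interpolation=cv2.INTER_CUBIC)
    o=bot.get_obs(); p=o["eef_pos"]
    xb,yb=rackpt(0,-1.5)
    for b,c in((box(p[0],p[1],RK[2],.092,.04,p[2]-.022,p[2]+.004),(0,255,0)),(box(xb,yb,RK[2],.092,.04,.018,.0181),(0,0,255))):
        q=cv2.convexHull(np.float32((proj(b,n)-[x,y]+.5)*S-.5)); cv2.polylines(v,[np.int32(q)],True,c,1)
    cv2.imwrite(f"pics/hov_{n}.png",v)
a=cv2.imread("pics/hov_top.png");b=cv2.imread("pics/hov_side.png")
H=490; im=np.zeros((H,490+630,3),np.uint8); im[:420,:490]=a; im[:,490:]=b
cv2.imwrite("pics/hov.png",cv2.resize(im,(800,350),interpolation=cv2.INTER_AREA))
E
```

```text
t 10.2 p [0.58   0.199  0.0631] jaw 116.5 z [-0.    -0.001 -1.   ] F [ 0.5 -0.3 -0.5] w 3.93
turn [-0.0, -0.0, -0.1] shift [-0.43, 0.48, 0.31] to [0.5817 0.2053 0.06  ]
```

View pics/hov.png

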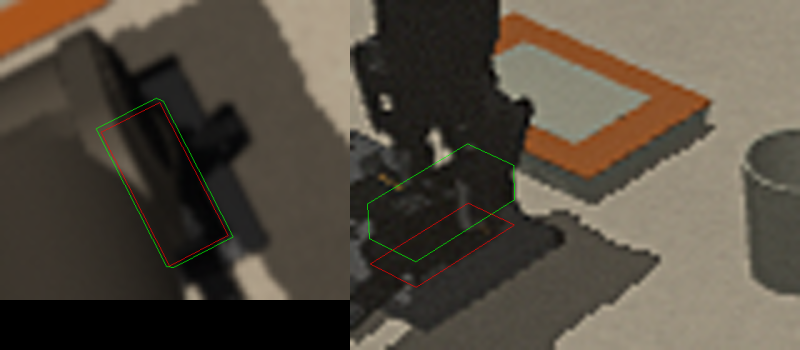

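```bash
sed -i 's/^RK=.*/RK=(.5292,.3090,np.radians(26.6))/' go.py; python3 -c "
from go import *
st(); plan(*rackpt(0,-1.5),.057,116.6)"
```

```text
t 10.3 p [0.5805 0.1993 0.0638] jaw 116.5 z [ 0.001 -0.    -1.   ] F [-0.3 -0.8 -1.7] w 3.93
turn [-0.0, 0.1, -0.1] shift [-0.32, 0.41, 0.68] to [0.5816 0.2044 0.057 ]
```

carry_out:
  moves:
    - [[0, 0, 0], [-0.32, 0.41, 0.7], 3]
    - [[0, 0, 0], [-0.32, 0.41, 0.7], 3]
    - [[0, 0, 0], [-0.32, 0.41, 0.7], 3]

```text
t: 10.68
eef_pos: [0.581, 0.2056, 0.0557]
tool_rot: [-0.0, -0.23, 0.973, 0.0]
contact_force: [0.6, 0.3, -1.4]
gripper_width: 0.461
```

carry_out:
  moves:
    - [[0, 0, 0], [0, 0, 0], 3]

```text
t: 10.8
eef_pos: [0.5811, 0.2055, 0.0558]
tool_rot: [0.0, -0.23, 0.973, -0.0]
contact_force: [0.8, 0.2, -0.9]
gripper_width: 0.459
```

carry_out:
  moves:
    - [[0, 0, 0], [0, 0, 0], 3]

```text
t: 10.92
eef_pos: [0.5811, 0.2055, 0.0558]
tool_rot: [0.0, -0.23, 0.973, 0.0]
contact_force: [0.2, -0.0, -1.0]
gripper_width: 0.459
```

```bash
python3 -c "
from go import *
for i in range(2): st(); plan(*rackpt(0,-1.5),.050,116.6)"
```

```text
t 10.93 p [0.5811 0.2055 0.0558] jaw 116.6 z [ 0.  0. -1.] F [ 0.2 -0.  -1. ] w 3.92
turn [-0.0, 0.0, -0.0] shift [0.01, -0.12, 0.58] to [0.5816 0.2044 0.05  ]
t 10.93 p [0.5811 0.2055 0.0558] jaw 116.6 z [ 0.  0. -1.] F [ 0.2 -0.  -1. ] w 3.92
turn [-0.0, 0.0, -0.0] shift [0.01, -0.12, 0.58] to [0.5816 0.2044 0.05  ]
```

carry_out:
  moves:
    - [[0, 0, 0], [0, -0.12, 0], 3]
    - [[0, 0, 0], [0, -0.12, 0.4], 3]
    - [[0, 0, 0], [0, -0.12, 0.6], 3]
    - [[0, 0, 0], [0, -0.12, 0.6], 3]

```text
t: 11.42
eef_pos: [0.5814, 0.2044, 0.0493]
tool_rot: [-0.0, -0.23, 0.973, -0.0]
contact_force: [0.5, -0.5, -1.1]
gripper_width: 0.457
```

carry_out:
  moves:
    - [[0, 0, 0], [0, 0, 0.3], 3]
    - [[0, 0, 0], [0, 0, 0.6], 3]
    - [[0, 0, 0], [0, 0, 0.6], 3]

```text
t: 11.8
eef_pos: [0.5821, 0.2048, 0.0441]
tool_rot: [0.0, -0.23, 0.973, 0.0]
contact_force: [0.5, -0.8, 4.3]
gripper_width: 0.461
```

```bash
python3 -c "
from go import *
st(); plan(*rackpt(0,-1.5),.040,116.6)"
```

```text
t 11.8 p [0.5821 0.2048 0.0441] jaw 116.6 z [ 0.001  0.    -1.   ] F [ 0.5 -0.8  4.3] w 3.93
turn [0.0, 0.1, -0.0] shift [0.06, -0.01, 0.41] to [0.5816 0.2044 0.04  ]
```

The receiver is between the guides, resting on the foot at 4 N. I'll press it down while it is still held.

carry_out:
  moves:
    - [[0, 0, 0], [0, 0, 0.2], 3]
    - [[0, 0, 0], [0, 0, 0.4], 3]
    - [[0, 0, 0], [0, 0, 0.55], 3]
    - [[0, 0, 0], [0, 0, 0.55], 3]
    - [[0, 0, 0], [0, 0, 0.55], 3]

```text
t: 12.42
eef_pos: [0.5815, 0.2045, 0.0398]
tool_rot: [-0.0, -0.23, 0.973, 0.0]
contact_force: [-4.6, -1.0, 16.6]
gripper_width: 0.459
```

```bash
python3 -c "
from go import *
st(); plan(*rackpt(0,-1.5),.040,116.6)"
```

```text
t 12.43 p [0.5815 0.2045 0.0398] jaw 116.6 z [-0.  0. -1.] F [-4.6 -1.  16.6] w 3.92
turn [0.0, -0.0, -0.0] shift [-0.0, -0.02, -0.02] to [0.5816 0.2044 0.04  ]
```

carry_out:
  moves:
    - [[0, 0, 0], [0, 0, -0.1], 5.5]
    - [[0, 0, 0], [0, 0, -0.1], 5.5]
    - [[0, 0, 0], [0, 0, -0.1], 5.5]
    - [[0, 0, 0], [0, 0, -3], 5.5]
    - [[0, 0, 0], [0, 0, -5], 5.5]

```text
t: 13.05
eef_pos: [0.5818, 0.2045, 0.089]
tool_rot: [0.0, -0.23, 0.973, 0.0]
contact_force: [-0.2, 0.2, 0.0]
gripper_width: 0.642
```

carry_out:
  moves:
    - [[0, 0, 0], [2.1, 0, 0], 0]
    - [[0, 0, 0], [2.1, 0, 0], 0]
    - [[0, 0, 0], [2.1, 0, 0], 0]
    - [[0, 0, 0], [2.1, 0, 1], 0]
    - [[0, 0, 0], [2.1, 0, 2], 0]

```text
t: 13.68
eef_pos: [0.5629, 0.1952, 0.0671]
tool_rot: [-0.0, -0.23, 0.973, -0.0]
contact_force: [-0.4, -1.1, 0.3]
gripper_width: -0.002
```

carry_out:
  moves:
    - [[0, 0, 0], [0, 0, 0.6], 0]
    - [[0, 0, 0], [0, 0, 1.0], 0]
    - [[0, 0, 0], [0, 0, 1.2], 0]
    - [[0, 0, 0], [0, 0, 1.2], 0]

```text
t: 14.18
eef_pos: [0.5624, 0.195, 0.0609]
tool_rot: [-0.001, -0.23, 0.973, 0.0]
contact_force: [-17.1, -7.0, 50.1]
gripper_width: -0.003
```

```bash
python3 -c "
from go import *
st(); plan(*rackpt(-.021,-1.5),.059,116.6)"
```

```text
t 14.18 p [0.5624 0.195  0.0609] jaw 116.6 z [-0.001 -0.    -1.   ] F [-17.1  -7.   50.1] w -0.03
turn [0.0, -0.1, -0.0] shift [-0.04, -0.02, 0.19] to [0.5628 0.195  0.059 ]
```

carry_out:
  moves:
    - [[0, 0, 0], [0, 0, -3], 3]
    - [[0, 0, 0], [0, 0, -8], 6]
    - [[0, 0, 0], [0, -5, -8], 6]
    - [[0, 0, 0], [0, -11, -8], 6]
    - [[0, 0, 0], [0, -17, -8], 6]

```text
t: 14.8
eef_pos: [0.6396, 0.0418, 0.136]
tool_rot: [0.0, -0.23, 0.973, 0.0]
contact_force: [1.6, -0.1, 0.3]
gripper_width: 0.701
```

```bash
python3 - <<'E'
from look import *
st(); looks([(.5853,-.119),(.673,-.074)])
plan(.5855,-.120,.08,98)
grab('lat3','side',145,130,130,90,5)
E
```

```text
t 14.8 p [0.6396 0.0418 0.136 ] jaw 116.6 z [ 0.  0. -1.] F [ 1.6 -0.1  0.3] w 5.99
top [ 0.5846 -0.1194] 8.7 {'top': 0.881}
side [ 0.5874 -0.1197] 9.6 {'side': 0.681}
top [ 0.6727 -0.0735] 160.0 {'top': 0.878}
side [ 0.6389 -0.0928] 37.6 {'side': 0.58}
turn [-0.3, 0.0, 17.9] shift [11.72, -11.3, 5.67] to [ 0.5855 -0.12    0.08  ]
```

View pics/lat3.png

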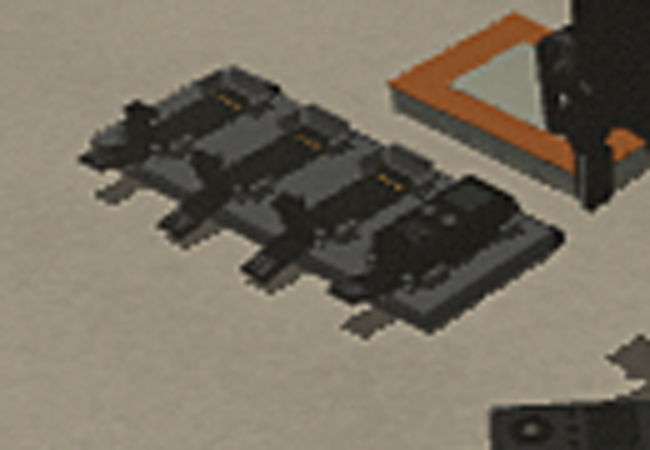

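Receiver 1 is home in the rightmost bay and its tab is back up like the shut one at left. Next is the receiver at (299,213).

carry_out:
  moves:
    - [[0, 0, 18], [11.7, -11.3, 5.6], 6]
    - [[0, 0, 18], [11.7, -11.3, 5.6], 6]
    - [[0, 0, 18], [11.7, -11.3, 5.6], 6]
    - [[0, 0, 18], [11.7, -11.3, 5.6], 6]
    - [[0, 0, 18], [11.7, -11.3, 5.6], 6]

```text
t: 15.58
eef_pos: [0.5852, -0.1085, 0.08]
tool_rot: [0.0, -0.076, 0.997, 0.001]
contact_force: [0.5, 0.8, 0.6]
gripper_width: 0.705
```

carry_out:
  moves:
    - [[0, 0, 0], [0, 0, 0], 6]
    - [[0, 0, 0], [0, 0, 0.5], 6]

```text
t: 15.82
eef_pos: [0.5858, -0.1088, 0.0756]
tool_rot: [0.001, -0.076, 0.997, 0.0]
contact_force: [-0.3, 0.1, -0.1]
gripper_width: 0.705
```

```bash
python3 -c "
from go import *
st(); plan(.5851,-.120,.022,98.6)"
```

```text
t 15.82 p [ 0.5858 -0.1088  0.0756] jaw 98.7 z [ 0.002  0.    -1.   ] F [-0.3  0.1 -0.1] w 6.02
turn [0.0, 0.1, 0.1] shift [0.25, -1.1, 5.36] to [ 0.5851 -0.12    0.022 ]
```

carry_out:
  moves:
    - [[0, 0, 0], [0.25, -1.1, 0], 6]
    - [[0, 0, 0], [0.25, -1.1, 0.5], 6]
    - [[0, 0, 0], [0.25, -1.1, 3], 6]
    - [[0, 0, 0], [0.25, -1.1, 5.3], 6]
    - [[0, 0, 0], [0.25, -1.1, 5.3], 6]

```text
t: 16.45
eef_pos: [0.5825, -0.1215, 0.0205]
tool_rot: [-0.002, -0.075, 0.997, 0.0]
contact_force: [-0.1, -0.5, 0.4]
gripper_width: 0.706
```

carry_out:
  moves:
    - [[0, 0, 0], [0, 0, 0], 6]
    - [[0, 0, 0], [0, 0, 0], 3]
    - [[0, 0, 0], [0, 0, 0], 3]
    - [[0, 0, 0], [0, 0, 0], 3]
    - [[0, 0, 0], [0, 0, 0], 3]

```text
t: 17.08
eef_pos: [0.5849, -0.1217, 0.0234]
tool_rot: [0.001, -0.075, 0.997, -0.0]
contact_force: [-0.5, 0.2, 6.2]
gripper_width: 0.455
```

```bash
python3 -c "
from go import *
st(); p=bot.get_obs()['eef_pos']
chain([(p[0],p[1],.12,98.6),(*rackpt(0,-.5),.12,116.6)])"
```

```text
t 17.07 p [ 0.5849 -0.1217  0.0234] jaw 98.6 z [ 0.002 -0.    -1.   ] F [-0.5  0.2  6.2] w 3.89
turn [-0.0, 0.1, -0.0] shift [-0.02, -0.0, -9.66] to [ 0.5849 -0.1217  0.12  ]
turn [0.0, 0.0, -18.0] shift [-2.13, 39.71, 0.0] to [0.5467 0.2741 0.12  ]
```

carry_out:
  moves:
    - [[0, 0, 0], [0, 0, -5], 3]
    - [[0, 0, 0], [0, 0, -9.7], 3]
    - [[0, 0, 0], [0, 5, -9.7], 3]
    - [[0, 0, 0], [0, 11, -9.7], 3]
    - [[0, 0, 0], [0, 17, -9.7], 3]

```text
t: 17.7
eef_pos: [0.5582, 0.048, 0.1196]
tool_rot: [0.0, -0.074, 0.997, 0.0]
contact_force: [0.7, 0.2, -1.3]
gripper_width: 0.451
```

carry_out:
  moves:
    - [[0, 0, -18], [-2.1, 22.7, 0], 3]
    - [[0, 0, -18], [-2.1, 22.7, 0], 3]
    - [[0, 0, -18], [-2.1, 22.7, 0], 3]
    - [[0, 0, -18], [-2.1, 22.7, 1], 3]
    - [[0, 0, -18], [-2.1, 22.7, 3], 3]

```text
t: 18.32
eef_pos: [0.5447, 0.2798, 0.0897]
tool_rot: [0.001, -0.233, 0.972, 0.002]
contact_force: [0.5, -1.0, -1.7]
gripper_width: 0.456
```

carry_out:
  moves:
    - [[0, 0, 0], [0, 0, 0], 3]
    - [[0, 0, 0], [0, 0, 0], 3]

```text
t: 18.58
eef_pos: [0.546, 0.2721, 0.0894]
tool_rot: [-0.0, -0.229, 0.974, -0.001]
contact_force: [-0.7, 0.2, -1.7]
gripper_width: 0.458
```

```bash
python3 -c "
from go import *
st(); plan(*rackpt(0,-.5),.057,116.6)"
```

```text
t 18.57 p [0.546  0.2721 0.0894] jaw 116.4 z [ 0.    -0.001 -1.   ] F [-0.7  0.2 -1.7] w 3.91
turn [-0.1, -0.0, -0.2] shift [-0.15, 0.16, 3.24] to [0.5467 0.2741 0.057 ]
```

carry_out:
  moves:
    - [[0, 0, -0.2], [-0.15, 0.16, 1.5], 3]
    - [[0, 0, -0.2], [-0.15, 0.16, 3.2], 3]
    - [[0, 0, -0.2], [-0.15, 0.16, 3.2], 3]
    - [[0, 0, -0.2], [-0.15, 0.16, 3.2], 3]
    - [[0, 0, -0.2], [-0.15, 0.16, 3.2], 3]

```text
t: 19.2
eef_pos: [0.5464, 0.2764, 0.0576]
tool_rot: [0.0, -0.232, 0.973, 0.0]
contact_force: [-0.1, 0.4, -0.7]
gripper_width: 0.461
```

```bash
python3 -c "
from go import *
st(); plan(*rackpt(0,-.5),.0455,116.6)"
```

```text
t 19.2 p [0.5464 0.2764 0.0576] jaw 116.8 z [ 0.001  0.    -1.   ] F [-0.1  0.4 -0.7] w 3.94
turn [0.0, 0.0, 0.2] shift [0.08, -0.21, 1.21] to [0.5467 0.2741 0.0455]
```

carry_out:
  moves:
    - [[0, 0, 0.2], [0.08, -0.2, 0], 3]
    - [[0, 0, 0.2], [0.08, -0.2, 0], 3]
    - [[0, 0, 0.2], [0.08, -0.2, 0.5], 3]
    - [[0, 0, 0.2], [0.08, -0.2, 0.9], 3]
    - [[0, 0, 0.2], [0.08, -0.2, 1.1], 3]

```text
t: 19.82
eef_pos: [0.5462, 0.2741, 0.046]
tool_rot: [-0.0, -0.23, 0.973, -0.0]
contact_force: [-0.8, -0.7, 6.4]
gripper_width: 0.46
```

carry_out:
  moves:
    - [[0, 0, 0], [0, 0, 0.1], 3]
    - [[0, 0, 0], [0, 0, 0.1], 3]

```text
t: 20.08
eef_pos: [0.5465, 0.2742, 0.0455]
tool_rot: [0.0, -0.23, 0.973, 0.0]
contact_force: [-0.1, -1.1, 3.2]
gripper_width: 0.457
```

```bash
python3 -c "
from go import *
st(); plan(*rackpt(0,-.5),.0405,116.6)"
```

```text
t 20.07 p [0.5465 0.2742 0.0455] jaw 116.6 z [ 0.  0. -1.] F [-0.1 -1.1  3.2] w 3.9
turn [0.0, 0.0, -0.0] shift [-0.01, -0.02, 0.5] to [0.5467 0.2741 0.0405]
```

carry_out:
  moves:
    - [[0, 0, 0], [0, 0, 0.2], 3]
    - [[0, 0, 0], [0, 0, 0.4], 3]
    - [[0, 0, 0], [0, 0, 0.5], 3]
    - [[0, 0, 0], [0, 0, 0.55], 3]
    - [[0, 0, 0], [0, 0, 0.55], 3]

```text
t: 20.7
eef_pos: [0.5467, 0.2743, 0.0414]
tool_rot: [0.0, -0.23, 0.973, 0.0]
contact_force: [-4.4, -3.2, 17.6]
gripper_width: 0.459
```

carry_out:
  moves:
    - [[0, 0, 0], [0, 0, 0], 5.5]
    - [[0, 0, 0], [0, 0, 0], 5.5]
    - [[0, 0, 0], [0, 0, 0], 5.5]
    - [[0, 0, 0], [0, 0, -3], 5.5]
    - [[0, 0, 0], [0, 0, -4.5], 5.5]

```text
t: 21.32
eef_pos: [0.5468, 0.2743, 0.0857]
tool_rot: [0.001, -0.23, 0.973, 0.0]
contact_force: [0.5, -0.2, 0.6]
gripper_width: 0.64
```

carry_out:
  moves:
    - [[0, 0, 0], [2.1, 0, 0], 0]
    - [[0, 0, 0], [2.1, 0, 0], 0]
    - [[0, 0, 0], [2.1, 0, 0], 0]
    - [[0, 0, 0], [2.1, 0, 1], 0]
    - [[0, 0, 0], [2.1, 0, 1.6], 0]

```text
t: 21.95
eef_pos: [0.5274, 0.2647, 0.0675]
tool_rot: [-0.0, -0.23, 0.973, -0.0]
contact_force: [0.1, -0.1, 0.3]
gripper_width: 0.003
```

```bash
python3 -c "
from go import *
st(); plan(*rackpt(-.021,-.5),.060,116.6)"
```

```text
t 21.95 p [0.5274 0.2647 0.0675] jaw 116.6 z [-0.001 -0.    -1.   ] F [ 0.1 -0.1  0.3] w 0.02
turn [-0.0, -0.1, -0.0] shift [-0.05, -0.02, 0.75] to [0.5279 0.2647 0.06  ]
```

Now the press, then off to the third receiver (A at about (.673,-.076), jaw about 70).

carry_out:
  moves:
    - [[0, 0, 0], [0, 0, 0.4], 0]
    - [[0, 0, 0], [0, 0, 0.75], 0]
    - [[0, 0, 0], [0, 0, 0.75], 0]

```text
t: 22.32
eef_pos: [0.5276, 0.2647, 0.0612]
tool_rot: [0.0, -0.23, 0.973, 0.0]
contact_force: [-0.1, -0.1, -0.1]
gripper_width: -0.003
```

carry_out:
  moves:
    - [[0, 0, 0], [0, 0, -3], 3]
    - [[0, 0, 0], [0, 0, -8], 6]
    - [[0, 0, 0], [0, -5, -8], 6]
    - [[0, 0, 0], [0, -11, -8], 6]
    - [[0, 0, 0], [0, -17, -8], 6]

```text
t: 22.95
eef_pos: [0.6044, 0.1114, 0.1415]
tool_rot: [0.0, -0.23, 0.973, 0.0]
contact_force: [1.1, 0.7, 0.1]
gripper_width: 0.705
```

```bash
python3 - <<'E'
from look import *
st(); looks([(.673,-.074)])
plan(.673,-.076,.09,70.5)
E
```

```text
t 22.95 p [0.6044 0.1114 0.1415] jaw 116.6 z [ 0.001  0.    -1.   ] F [1.1 0.7 0.1] w 6.02
top [ 0.6743 -0.074 ] 159.6 {'top': 0.87}
side [ 0.6739 -0.0765] 159.1 {'side': 0.908}
turn [-0.3, 0.1, 45.4] shift [1.87, -18.98, 5.24] to [ 0.673 -0.076  0.09 ]
```

carry_out:
  moves:
    - [[0, 0, 46], [1.9, -18.9, 5.2], 6]
    - [[0, 0, 46], [1.9, -18.9, 5.2], 6]
    - [[0, 0, 46], [1.9, -18.9, 5.2], 6]
    - [[0, 0, 46], [1.9, -18.9, 5.2], 6]
    - [[0, 0, 46], [1.9, -18.9, 5.2], 6]

```text
t: 23.68
eef_pos: [0.671, -0.0668, 0.0884]
tool_rot: [-0.0, 0.172, 0.985, -0.001]
contact_force: [-0.6, 0.6, 0.8]
gripper_width: 0.702
```

carry_out:
  moves:
    - [[0, 0, 0], [0, 0, 0], 6]
    - [[0, 0, 0], [0, 0, 0.5], 6]

```text
t: 23.92
eef_pos: [0.6715, -0.0643, 0.0844]
tool_rot: [0.0, 0.168, 0.986, 0.0]
contact_force: [0.1, 0.9, 0.3]
gripper_width: 0.702
```

```bash
python3 -c "
from go import *
st(); plan(.6738,-.0765,.022,69.5)
grab('lat4','side',145,130,130,90,5)"
```

```text
t 23.93 p [ 0.6715 -0.0643  0.0844] jaw 70.7 z [ 0.001  0.    -1.   ] F [0.1 0.9 0.3] w 6.0
turn [0.0, 0.0, 1.2] shift [-0.61, -1.08, 6.24] to [ 0.6738 -0.0765  0.022 ]
```

View pics/lat4.png

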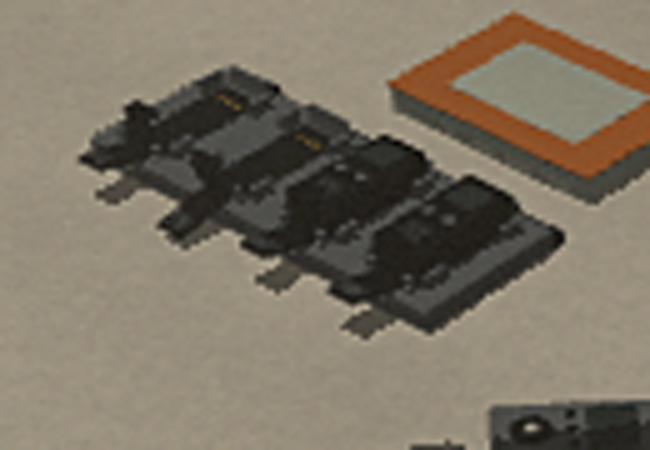

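Two receivers are home with their latches shut. Now I'll grasp the third at (285,185).

carry_out:
  moves:
    - [[0, 0, 1.2], [-0.6, -1.1, 0], 6]
    - [[0, 0, 1.2], [-0.6, -1.1, 1], 6]
    - [[0, 0, 1.2], [-0.6, -1.1, 4], 6]
    - [[0, 0, 1.2], [-0.6, -1.1, 6.2], 6]
    - [[0, 0, 1.2], [-0.6, -1.1, 6.2], 6]

```text
t: 24.6
eef_pos: [0.6714, -0.0771, 0.0197]
tool_rot: [-0.002, 0.179, 0.984, -0.0]
contact_force: [0.3, -0.3, 0.2]
gripper_width: 0.703
```

carry_out:
  moves:
    - [[0, 0, 0], [0, 0, 0], 6]
    - [[0, 0, 0], [0, 0, 0], 3]
    - [[0, 0, 0], [0, 0, 0], 3]
    - [[0, 0, 0], [0, 0, 0], 3]
    - [[0, 0, 0], [0, 0, 0], 3]

```text
t: 25.22
eef_pos: [0.6743, -0.0772, 0.0236]
tool_rot: [0.001, 0.179, 0.984, 0.0]
contact_force: [0.5, 0.4, 5.8]
gripper_width: 0.463
```

```bash
python3 -c "
from go import *
st(); p=bot.get_obs()['eef_pos']
chain([(p[0],p[1],.12,69.5),(.60,.1,.12,93),(*rackpt(0,.5),.12,116.6)])"
```

```text
t 25.23 p [ 0.6743 -0.0772  0.0236] jaw 69.4 z [ 0.002  0.    -1.   ] F [0.5 0.4 5.8] w 3.95
turn [0.0, 0.1, -0.1] shift [-0.02, 0.01, -9.64] to [ 0.6743 -0.0772  0.12  ]
turn [0.0, 0.0, -23.5] shift [13.16, 14.0, 0.0] to [0.6  0.1  0.12]
turn [0.0, 0.0, -23.6] shift [7.54, 24.82, 0.0] to [0.5117 0.3439 0.12  ]
```

carry_out:
  moves:
    - [[0, 0, 0], [0, 0, -6], 3]
    - [[0, 0, 0], [0, 0, -10], 3]
    - [[0, 0, -10], [4, 4.2, -10], 3]
    - [[0, 0, -20], [8, 8.5, -10], 3]
    - [[0, 0, -23], [12, 12.8, -10], 3]

```text
t: 25.85
eef_pos: [0.6048, 0.0862, 0.1223]
tool_rot: [0.0, -0.022, 1.0, 0.0]
contact_force: [0.2, 0.7, -1.6]
gripper_width: 0.461
```

carry_out:
  moves:
    - [[0, 0, 0], [0, 0, 0], 3]
    - [[0, 0, 0], [0, 0, 0], 3]

```text
t: 26.1
eef_pos: [0.6058, 0.0843, 0.1222]
tool_rot: [-0.0, -0.021, 1.0, -0.0]
contact_force: [-0.4, -0.5, -2.2]
gripper_width: 0.459
```

```bash
python3 -c "
from go import *
st(); plan(*rackpt(0,.5),.09,116.6)"
```

```text
t 26.1 p [0.6058 0.0843 0.1222] jaw 92.4 z [-0.    -0.001 -1.   ] F [-0.4 -0.5 -2.2] w 3.92
turn [-0.0, -0.0, -24.2] shift [8.32, 26.32, 3.2] to [0.5117 0.3439 0.09  ]
```

carry_out:
  moves:
    - [[0, 0, -24.2], [8.3, 26.3, 0], 3]
    - [[0, 0, -24.2], [8.3, 26.3, 1], 3]
    - [[0, 0, -24.2], [8.3, 26.3, 2], 3]
    - [[0, 0, -24.2], [8.3, 26.3, 3.2], 3]
    - [[0, 0, -24.2], [8.3, 26.3, 3.2], 3]

```text
t: 26.72
eef_pos: [0.511, 0.3465, 0.0893]
tool_rot: [-0.0, -0.231, 0.973, 0.0]
contact_force: [-0.3, -0.5, -0.6]
gripper_width: 0.46
```

carry_out:
  moves:
    - [[0, 0, 0], [0, 0, 0], 3]
    - [[0, 0, 0], [0, 0, 1], 3]
    - [[0, 0, 0], [0, 0, 2.8], 3]
    - [[0, 0, 0], [0, 0, 2.8], 3]
    - [[0, 0, 0], [0, 0, 2.8], 3]

```text
t: 27.35
eef_pos: [0.5123, 0.3435, 0.0619]
tool_rot: [-0.0, -0.229, 0.973, -0.0]
contact_force: [-0.2, 0.8, -1.8]
gripper_width: 0.455
```

```bash
python3 -c "
from go import *
st(); plan(*rackpt(0,.5),.0455,116.6)"
```

```text
t 27.35 p [0.5123 0.3435 0.0619] jaw 116.5 z [-0. -0. -1.] F [-0.2  0.8 -1.8] w 3.89
turn [-0.0, -0.0, -0.1] shift [0.04, 0.06, 1.64] to [0.5117 0.3439 0.0455]
```

carry_out:
  moves:
    - [[0, 0, -0.1], [0, 0.06, 0.3], 3]
    - [[0, 0, -0.1], [0, 0.06, 0.6], 3]
    - [[0, 0, -0.1], [0, 0.06, 1.1], 3]
    - [[0, 0, -0.1], [0, 0.06, 1.5], 3]
    - [[0, 0, -0.1], [0, 0.06, 1.6], 3]

```text
t: 27.98
eef_pos: [0.512, 0.3448, 0.0463]
tool_rot: [0.0, -0.231, 0.973, 0.0]
contact_force: [-0.3, -0.1, 3.9]
gripper_width: 0.457
```

carry_out:
  moves:
    - [[0, 0, 0], [0, 0, 0], 3]
    - [[0, 0, 0], [0, 0, 0], 3]

```text
t: 28.22
eef_pos: [0.5119, 0.3448, 0.0465]
tool_rot: [0.0, -0.231, 0.973, 0.0]
contact_force: [-0.5, 0.2, 3.3]
gripper_width: 0.46
```

```bash
python3 -c "
from go import *
st(); plan(*rackpt(0,.5),.0405,116.6)"
```

```text
t 28.23 p [0.5119 0.3448 0.0465] jaw 116.7 z [ 0.  0. -1.] F [-0.5  0.2  3.3] w 3.93
turn [0.0, 0.0, 0.1] shift [0.06, -0.07, 0.6] to [0.5117 0.3439 0.0405]
```

carry_out:
  moves:
    - [[0, 0, 0.1], [0, -0.07, 0.2], 3]
    - [[0, 0, 0.1], [0, -0.07, 0.4], 3]
    - [[0, 0, 0.1], [0, -0.07, 0.55], 3]
    - [[0, 0, 0.1], [0, -0.07, 0.6], 3]
    - [[0, 0, 0.1], [0, -0.07, 0.6], 3]

```text
t: 28.85
eef_pos: [0.5129, 0.3445, 0.0415]
tool_rot: [0.001, -0.23, 0.973, 0.0]
contact_force: [-1.1, -1.2, 11.2]
gripper_width: 0.458
```

carry_out:
  moves:
    - [[0, 0, 0], [0, 0, 0], 5.5]
    - [[0, 0, 0], [0, 0, 0], 5.5]
    - [[0, 0, 0], [0, 0, 0], 5.5]
    - [[0, 0, 0], [0, 0, -3], 5.5]
    - [[0, 0, 0], [0, 0, -4.5], 5.5]

```text
t: 29.48
eef_pos: [0.5126, 0.3443, 0.0862]
tool_rot: [0.001, -0.23, 0.973, 0.0]
contact_force: [0.3, 0.3, 0.5]
gripper_width: 0.649
```

carry_out:
  moves:
    - [[0, 0, 0], [2.1, 0, 0], 0]
    - [[0, 0, 0], [2.1, 0, 0], 0]
    - [[0, 0, 0], [2.1, 0, 0], 0]
    - [[0, 0, 0], [2.1, 0, 1], 0]
    - [[0, 0, 0], [2.1, 0, 1.6], 0]

```text
t: 30.1
eef_pos: [0.4933, 0.3345, 0.068]
tool_rot: [-0.0, -0.23, 0.973, -0.0]
contact_force: [-0.7, -0.2, -0.1]
gripper_width: 0.008
```

```bash
python3 -c "
from go import *
st(); plan(*rackpt(-.021,.5),.060,116.6)"
```

```text
t 30.1 p [0.4933 0.3345 0.068 ] jaw 116.6 z [-0.001 -0.001 -1.   ] F [-0.7 -0.2 -0.1] w 0.07
turn [-0.0, -0.1, -0.0] shift [0.03, 0.01, 0.8] to [0.493  0.3345 0.06  ]
```

carry_out:
  moves:
    - [[0, 0, 0], [0, 0, 0.5], 0]
    - [[0, 0, 0], [0, 0, 0.85], 0]
    - [[0, 0, 0], [0, 0, 0.85], 0]

```text
t: 30.48
eef_pos: [0.4932, 0.3345, 0.0612]
tool_rot: [-0.0, -0.23, 0.973, -0.0]
contact_force: [-2.9, -1.8, 6.0]
gripper_width: -0.001
```

carry_out:
  moves:
    - [[0, 0, 0], [0, 0, -3], 3]
    - [[0, 0, 0], [0, 0, -8], 7.5]
    - [[0, 0, 0], [0, -5, -8], 7.5]
    - [[0, 0, 0], [0, -11, -8], 7.5]
    - [[0, 0, 0], [0, -17, -8], 7.5]

```text
t: 31.1
eef_pos: [0.5701, 0.1813, 0.1409]
tool_rot: [0.0, -0.23, 0.973, 0.0]
contact_force: [1.6, -0.0, -1.1]
gripper_width: 0.879
```

```bash
python3 - <<'E'
from look import *
st()
im={n:bot.read_camera(n) for n in("top","side")}
for n in im:
    for d in bot.silhouettes("tx_mid",n):
        if d["score"]<.4: continue
        r=d["region"].astype(np.uint8); r=cv2.morphologyEx(r,cv2.MORPH_OPEN,np.ones((5,5)))>0
        q=fit({n:r},.1,.056,0,.026); print("tx",n,round(d["score"],2),np.round(q[:2],4),round(np.degrees(q[2])%180,1),q[3])
def crop(n,x,y,w,h,s): 
    b=cv2.cvtColor(im[n],cv2.COLOR_RGB2BGR); return cv2.resize(b[y:y+h,x:x+w],None,fx=s,fy=s,interpolation=cv2.INTER_CUBIC)
cv2.imwrite("pics/drawer.png",np.hstack([crop("top",335,140,110,170,3.5),crop("side",195,265,120,170,3.5)[:595] if 0 else cv2.resize(crop("side",145,130,130,90,3),(400,595)[:2]) if 0 else cv2.copyMakeBorder(crop("side",145,130,130,90,3),0,595-270,0,0,cv2.BORDER_CONSTANT)]))
E
```

```text
t 31.1 p [0.5701 0.1813 0.1409] jaw 116.6 z [ 0.001  0.    -1.   ] F [ 1.6 -0.  -1.1] w 7.51
tx top 0.96 [ 0.5844 -0.0118] 162.0 {'top': 0.934}
tx top 0.73 [0.4584 0.3944] 126.2 {'top': 0.306}
tx side 0.56 [ 0.5822 -0.0134] 162.9 {'side': 0.937}
```

View pics/drawer.png

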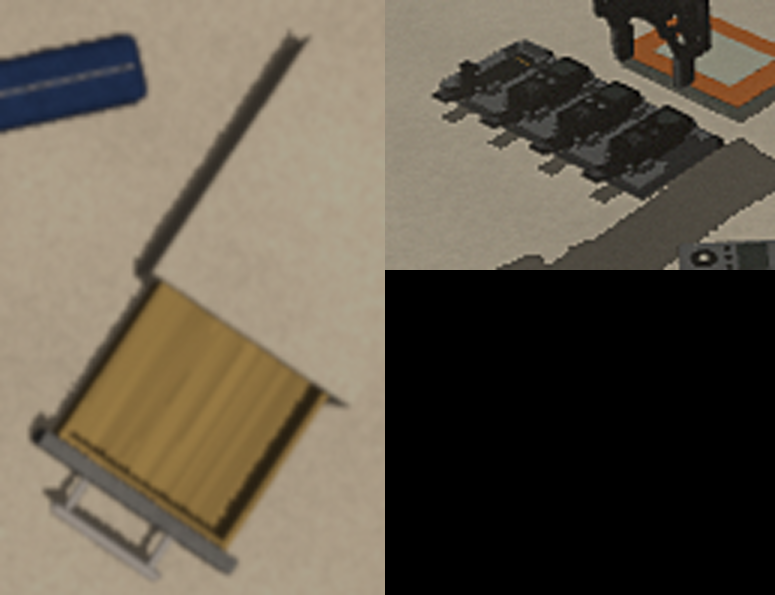

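All four latches read shut in the side crop. The drawer front spans crop (40,430)-(232,565), its handle (50,500)-(155,575) and the unit's front edge (155,275)-(345,403). I'll compute the drawer frame.

```bash
python3 - <<'E'
from go import *
def W(u,v,z): return unproj((335+(u+.5)/3.5-.5,140+(v+.5)/3.5-.5),z,"top")-[0,.0023,0]
pts=dict(pL=W(42,432,.073),pR=W(232,564,.073),hL=W(50,502,.050),hR=W(156,576,.050),uL=W(155,276,.085),uR=W(345,403,.085),fiL=W(68,434,.063),fiR=W(215,538,.06))
for k,v in pts.items(): print(k,np.round(v,4))
for a,b in("pL","pR"),("hL","hR"),("uL","uR"):
    d=pts[a]-pts[b]; m=(pts[a]+pts[b])/2; print(a,"len",round(np.hypot(*d[:2]),4),"mid",np.round(m[:2],4),"yaw y-axis",round(np.degrees(np.arctan2(d[1],d[0])),1))
st(); plan(.5835,-.0138,.09,72.3)
E
```

```text
pL [ 0.4337 -0.2565  0.073 ]
pR [ 0.3211 -0.4123  0.073 ]
hL [ 0.3733 -0.2649  0.05  ]
hR [ 0.3094 -0.3531  0.05  ]
uL [ 0.5623 -0.353   0.085 ]
uR [ 0.4535 -0.5083  0.085 ]
fiL [ 0.4311 -0.2798  0.063 ]
fiR [ 0.3414 -0.4019  0.06  ]
pL len 0.1923 mid [ 0.3774 -0.3344] yaw y-axis 54.1
hL len 0.1089 mid [ 0.3413 -0.309 ] yaw y-axis 54.1
uL len 0.1896 mid [ 0.5079 -0.4306] yaw y-axis 55.0
t 31.3 p [0.57   0.1809 0.1406] jaw 116.4 z [ 0. -0. -1.] F [-0.2  1.3  0.2] w 7.49
turn [-0.0, 0.0, 44.1] shift [7.44, -18.04, 5.07] to [ 0.5835 -0.0138  0.09  ]
```

carry_out:
  moves:
    - [[0, 0, 44.1], [7.4, -18, 5], 8.2]
    - [[0, 0, 44.1], [7.4, -18, 5], 8.2]
    - [[0, 0, 44.1], [7.4, -18, 5], 8.2]
    - [[0, 0, 44.1], [7.4, -18, 5], 8.2]
    - [[0, 0, 44.1], [7.4, -18, 5], 8.2]

```text
t: 31.92
eef_pos: [0.5835, -0.0109, 0.0902]
tool_rot: [-0.0, 0.152, 0.988, -0.0]
contact_force: [-0.4, 1.7, 1.3]
gripper_width: 0.955
```

carry_out:
  moves:
    - [[0, 0, 0], [0, 0, 0], 8.2]
    - [[0, 0, 0], [0, 0, 0.5], 8.2]

```text
t: 32.17
eef_pos: [0.5843, -0.0091, 0.086]
tool_rot: [0.001, 0.15, 0.989, 0.001]
contact_force: [-0.1, 1.4, 0.1]
gripper_width: 0.957
```

```bash
python3 -c "
from go import *
st(); plan(.5834,-.0134,.022,72.4)"
```

```text
t 32.17 p [ 0.5843 -0.0091  0.086 ] jaw 72.8 z [ 0.001  0.001 -1.   ] F [-0.1  1.4  0.1] w 8.17
turn [0.1, 0.0, 0.4] shift [-0.03, -0.44, 6.4] to [ 0.5834 -0.0134  0.022 ]
```

carry_out:
  moves:
    - [[0, 0, 0.4], [0, -0.4, 0], 8.2]
    - [[0, 0, 0.4], [0, -0.4, 2], 8.2]
    - [[0, 0, 0.4], [0, -0.4, 5], 8.2]
    - [[0, 0, 0.4], [0, -0.4, 6.3], 8.2]
    - [[0, 0, 0.4], [0, -0.4, 6.3], 8.2]
  newtons: 60

```text
t: 32.8
eef_pos: [0.5819, -0.0154, 0.0221]
tool_rot: [-0.001, 0.156, 0.988, -0.0]
contact_force: [-0.6, 0.5, 0.7]
gripper_width: 0.965
```

carry_out:
  moves:
    - [[0, 0, 0], [0, 0, 0], 4.8]
    - [[0, 0, 0], [0, 0, 0], 4.8]
    - [[0, 0, 0], [0, 0, 0], 4.8]
    - [[0, 0, 0], [0, 0, 0], 4.8]
    - [[0, 0, 0], [0, 0, 0], 4.8]

```text
t: 33.42
eef_pos: [0.5836, -0.0153, 0.0241]
tool_rot: [0.001, 0.156, 0.988, 0.0]
contact_force: [-1.7, 0.3, 6.7]
gripper_width: 0.639
```

```bash
python3 -c "
from go import *
st(); p=bot.get_obs()['eef_pos']
chain([(p[0],p[1],.15,72.4),(.4347,-.3754,.15,54.3)])"
```

```text
t 33.42 p [ 0.5836 -0.0153  0.0241] jaw 72.1 z [ 0.002  0.    -1.   ] F [-1.7  0.3  6.7] w 5.45
turn [0.1, 0.1, -0.3] shift [-0.03, 0.01, -12.59] to [ 0.5836 -0.0153  0.15  ]
turn [0.0, 0.0, 18.1] shift [3.3, -38.83, 0.0] to [ 0.4347 -0.3754  0.15  ]
```

carry_out:
  moves:
    - [[0, 0, 0], [0, 0, -6], 4.8]
    - [[0, 0, 0], [0, 0, -12], 4.8]
    - [[0, 0, 6], [1, -6, -12.5], 4.8]
    - [[0, 0, 12], [1.5, -12, -12.5], 4.8]
    - [[0, 0, 18.1], [1.7, -18, -12.5], 4.8]

```text
t: 34.05
eef_pos: [0.5101, -0.1826, 0.1485]
tool_rot: [0.001, 0.31, 0.951, 0.0]
contact_force: [-0.3, -0.9, -2.2]
gripper_width: 0.638
```

```bash
python3 -c "
from go import *
st(); plan(.4347,-.3754,.15,54.3)"
```

```text
t 34.05 p [ 0.5101 -0.1826  0.1485] jaw 53.8 z [ 0.001  0.    -1.   ] F [-0.3 -0.9 -2.2] w 5.45
turn [0.1, 0.0, -0.5] shift [-5.29, -20.01, -0.17] to [ 0.4347 -0.3754  0.15  ]
```

carry_out:
  moves:
    - [[0, 0, -0.5], [-5.3, -20, -0.2], 4.8]
    - [[0, 0, -0.5], [-5.3, -20, -0.2], 4.8]
    - [[0, 0, -0.5], [-5.3, -20, -0.2], 4.8]
    - [[0, 0, -0.5], [-5.3, -20, -0.2], 4.8]
    - [[0, 0, -0.5], [-5.3, -20, -0.2], 4.8]

```text
t: 34.67
eef_pos: [0.4353, -0.3755, 0.1499]
tool_rot: [0.0, 0.306, 0.952, -0.0]
contact_force: [0.6, 0.6, -1.8]
gripper_width: 0.641
```

carry_out:
  moves:
    - [[0, 0, 0], [0, 0, 0], 4.8]
    - [[0, 0, 0], [0, 0, 1], 4.8]

```text
t: 34.92
eef_pos: [0.438, -0.3726, 0.1398]
tool_rot: [0.001, 0.303, 0.953, 0.0]
contact_force: [0.3, 0.1, -3.2]
gripper_width: 0.64
```

```bash
python3 -c "
from go import *
st(); plan(.4347,-.3754,.055,54.3)
grab('tx1','side',195,235,160,120,5)"
```

```text
t 34.92 p [ 0.438  -0.3726  0.1398] jaw 54.7 z [ 0.002  0.    -1.   ] F [ 0.3  0.1 -3.2] w 5.46
turn [0.1, 0.1, 0.4] shift [0.12, -0.43, 8.48] to [ 0.4347 -0.3754  0.055 ]
```

View pics/tx1.png

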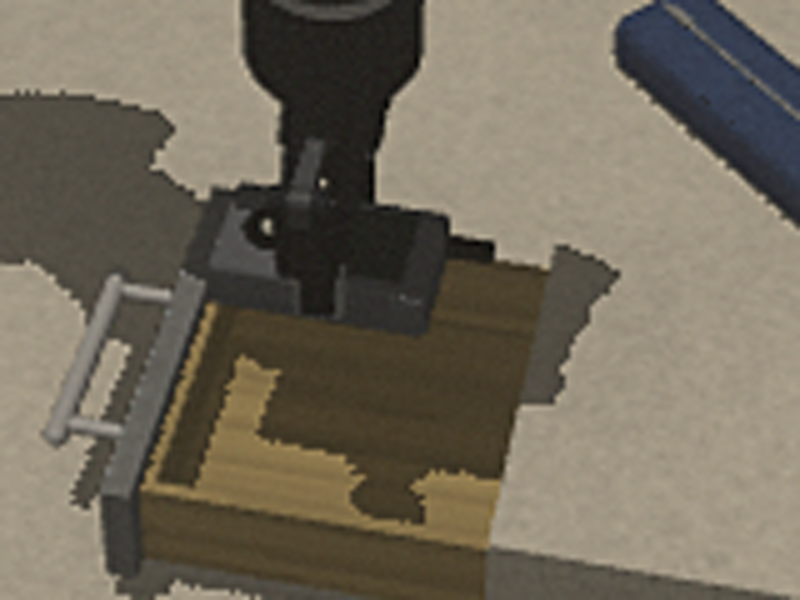

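The transmitter is held level above the open part of the drawer, aerial inward, aligned with it. I'll lower it.

carry_out:
  moves:
    - [[0, 0, 0.4], [0.1, -0.4, 1], 4.8]
    - [[0, 0, 0.4], [0.1, -0.4, 4], 4.8]
    - [[0, 0, 0.4], [0.1, -0.4, 7], 4.8]
    - [[0, 0, 0.4], [0.1, -0.4, 8], 4.8]
    - [[0, 0, 0.4], [0.1, -0.4, 8.5], 4.8]

```text
t: 35.6
eef_pos: [0.4331, -0.377, 0.0543]
tool_rot: [-0.0, 0.308, 0.951, -0.0]
contact_force: [-0.6, 0.3, -2.0]
gripper_width: 0.64
```

carry_out:
  moves:
    - [[0, 0, 0], [0, 0, 0.5], 4.8]
    - [[0, 0, 0], [0, 0, 0.85], 4.8]
    - [[0, 0, 0], [0, 0, 0.85], 4.8]

```text
t: 35.98
eef_pos: [0.4334, -0.377, 0.0464]
tool_rot: [0.0, 0.308, 0.951, -0.0]
contact_force: [-0.2, -0.3, -2.3]
gripper_width: 0.635
```

```bash
python3 -c "
from go import *
st()"
```

```text
t 35.98 p [ 0.4334 -0.377   0.0464] jaw 54.1 z [ 0. -0. -1.] F [-0.2 -0.3 -2.3] w 5.42
```

carry_out:
  moves:
    - [[0, 0, 0], [0, 0, 0.05], 7.4]
    - [[0, 0, 0], [0, 0, 0.05], 7.4]
    - [[0, 0, 0], [0, 0, 0.05], 7.4]
    - [[0, 0, 0], [0, 0, -4], 7.4]
    - [[0, 0, 0], [0, 0, -10], 7.4]

```text
t: 36.6
eef_pos: [0.4323, -0.3761, 0.146]
tool_rot: [-0.002, 0.308, 0.951, 0.0]
contact_force: [1.2, -1.9, 0.7]
gripper_width: 0.869
```

carry_out:
  moves:
    - [[0, 0, 10], [0, 0, -1], 2.6]
    - [[0, 0, 20], [0, 0, -1], 2.6]
    - [[0, 0, 30], [0, 0, -1], 2.6]
    - [[0, 0, 40], [0, 0, -1], 2.6]
    - [[0, 0, 45], [0, 0, -1], 2.6]

```text
t: 37.22
eef_pos: [0.4333, -0.3768, 0.1563]
tool_rot: [0.0, 0.65, 0.76, 0.0]
contact_force: [-0.3, 0.1, 0.5]
gripper_width: 0.302
```

```bash
python3 -c "
from go import *
st(); plan(.3413,-.309,.13,-35.5)"
```

```text
t 37.23 p [ 0.4333 -0.3768  0.1563] jaw 8.9 z [ 0. -0. -1.] F [-0.3  0.1  0.5] w 2.58
turn [0.0, 0.0, 44.4] shift [8.12, -8.04, 2.63] to [ 0.3413 -0.309   0.13  ]
```

carry_out:
  moves:
    - [[0, 0, 44.4], [8.1, -8, 2.6], 2.6]
    - [[0, 0, 44.4], [8.1, -8, 2.6], 2.6]
    - [[0, 0, 44.4], [8.1, -8, 2.6], 2.6]
    - [[0, 0, 44.4], [8.1, -8, 2.6], 2.6]
    - [[0, 0, 44.4], [8.1, -8, 2.6], 2.6]

```text
t: 37.85
eef_pos: [0.3415, -0.3095, 0.1303]
tool_rot: [0.0, 0.888, 0.46, -0.0]
contact_force: [0.3, 0.2, -0.0]
gripper_width: 0.305
```

carry_out:
  moves:
    - [[0, 0, 0], [0, 0, 0], 2.6]
    - [[0, 0, 0], [0, 0, 1], 2.6]

```text
t: 38.1
eef_pos: [0.342, -0.3099, 0.1203]
tool_rot: [0.001, 0.888, 0.46, 0.001]
contact_force: [0.1, 0.9, 0.2]
gripper_width: 0.307
```

```bash
python3 - <<'E'
from go import *
st(); plan(.3413,-.309,.085,-35.5)
o=bot.get_obs()['eef_pos']
x,y,w,h,S=185,255,130,120,5
im=cv2.cvtColor(bot.read_camera("side"),cv2.COLOR_RGB2BGR)
v=cv2.resize(im[y:y+h,x:x+w],None,fx=S,fy=S,interpolation=cv2.INTER_CUBIC)
for p,c in((o-[0,0,.017],(0,255,0)),((.3413,-.309,.047),(0,0,255)),((.3733,-.2649,.047),(0,0,255)),((.3094,-.3531,.047),(0,0,255)),((.3774,-.3344,.073),(255,0,0))):
    q=(proj([p],"side")[0]-[x,y]+.5)*S; cv2.circle(v,tuple(int(a) for a in q),4,c,-1)
cv2.imwrite("pics/hand.png",v)
E
```

```text
t 38.1 p [ 0.342  -0.3099  0.1203] jaw -35.2 z [ 0.002 -0.001 -1.   ] F [0.1 0.9 0.2] w 2.62
turn [0.1, -0.0, 0.3] shift [0.04, -0.12, 3.53] to [ 0.3413 -0.309   0.085 ]
```

View pics/hand.png

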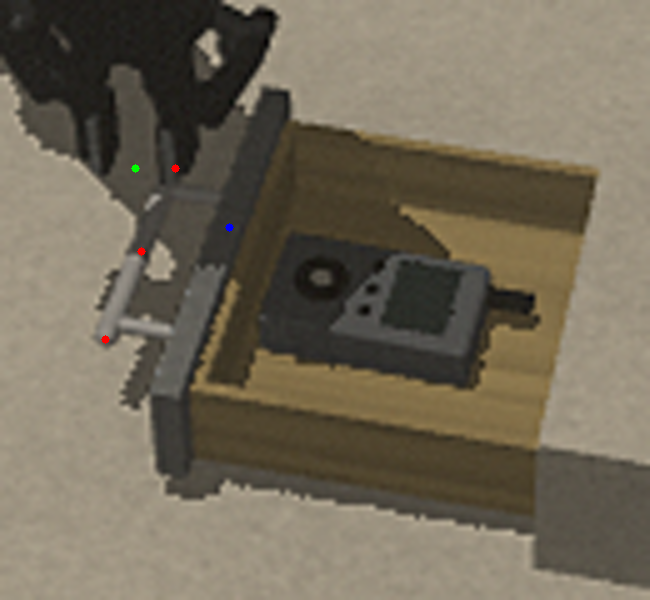

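The transmitter lies flat in the drawer, at crop (375,310). The predicted handle midpoint (141,252) is within about 2 mm of the bar, so I'll straddle it.

carry_out:
  moves:
    - [[0, 0, 0], [0, -0.2, 1], 2.6]
    - [[0, 0, 0], [0, -0.2, 3], 2.6]
    - [[0, 0, 0], [0, -0.2, 5], 2.6]
    - [[0, 0, 0], [0, -0.2, 7.1], 2.6]
    - [[0, 0, 0], [0, -0.2, 7.1], 2.6]
  newtons: 20

```text
t: 38.78
eef_pos: [0.3395, -0.3086, 0.0481]
tool_rot: [-0.0, 0.888, 0.459, -0.0]
contact_force: [0.2, 1.1, 0.1]
gripper_width: 0.305
```

```bash
python3 -c "
from go import *
st()"
```

```text
t 38.77 p [ 0.3395 -0.3086  0.0481] jaw -35.3 z [-0.001  0.001 -1.   ] F [0.2 1.1 0.1] w 2.6
```

carry_out:
  moves:
    - [[0, 0, 0], [0, 0, 0], 0.6]
    - [[0, 0, 0], [0, 0, 0], 0.6]
    - [[0, 0, 0], [0, 0, 0], 0.6]

```text
t: 39.15
eef_pos: [0.3392, -0.3083, 0.0488]
tool_rot: [-0.0, 0.888, 0.459, -0.0]
contact_force: [-0.6, -1.3, -9.9]
gripper_width: 0.117
```

carry_out:
  moves:
    - [[0, 0, 0], [0, 1, 0], 0.6]
    - [[0, 0, 0], [0, 2.5, 0], 0.6]
    - [[0, 0, 0], [0, 4, 0], 0.6]
    - [[0, 0, 0], [0, 5.5, 0], 0.6]
    - [[0, 0, 0], [0, 7, 0], 0.6]

```text
t: 39.78
eef_pos: [0.3973, -0.3498, 0.0489]
tool_rot: [-0.0, 0.888, 0.459, -0.001]
contact_force: [-4.3, -4.1, -11.1]
gripper_width: 0.12
```

```bash
python3 -c "
from go import *
st()"
```

```text
t 39.77 p [ 0.3973 -0.3498  0.0489] jaw -35.3 z [-0.001 -0.    -1.   ] F [ -4.3  -4.1 -11.1] w 1.02
```

Moving well. I'll continue to the stop, about 9.5 cm more.

carry_out:
  moves:
    - [[0, 0, 0], [0, 1.5, 0], 0.6]
    - [[0, 0, 0], [0, 3, 0], 0.6]
    - [[0, 0, 0], [0, 4.5, 0], 0.6]
    - [[0, 0, 0], [0, 6, 0], 0.6]
    - [[0, 0, 0], [0, 7.5, 0], 0.6]

```text
t: 40.4
eef_pos: [0.4583, -0.3934, 0.0489]
tool_rot: [0.0, 0.888, 0.459, -0.001]
contact_force: [-4.3, -3.7, -8.8]
gripper_width: 0.119
```

carry_out:
  moves:
    - [[0, 0, 0], [0, 0.6, 0], 0.6]
    - [[0, 0, 0], [0, 1.2, 0], 0.6]
    - [[0, 0, 0], [0, 1.6, 0], 0.6]
    - [[0, 0, 0], [0, 1.6, 0], 0.6]

```text
t: 40.9
eef_pos: [0.4673, -0.3999, 0.0487]
tool_rot: [-0.004, 0.889, 0.459, -0.002]
contact_force: [-14.4, 6.0, 6.6]
gripper_width: 0.121
```

```bash
python3 -c "
from go import *
st(); p=bot.get_obs()['eef_pos']; print(np.hypot(p[0]-.3392,p[1]+.3083))"
```

```text
t 40.9 p [ 0.4673 -0.3999  0.0487] jaw -35.4 z [-0.007  0.007 -1.   ] F [-14.4   6.    6.6] w 1.04
0.15751836204234365
```

carry_out:
  moves:
    - [[0, 0, 0], [0, 0.6, 0], 0.6]
    - [[0, 0, 0], [0, 1.0, 0], 0.6]
    - [[0, 0, 0], [0, 1.0, 0], 0.6]

```text
t: 41.28
eef_pos: [0.4676, -0.4002, 0.0482]
tool_rot: [-0.014, 0.889, 0.458, -0.004]
contact_force: [-34.8, 25.5, 33.7]
gripper_width: 0.115
```

```bash
python3 -c "
from go import *
st(); p=bot.get_obs()['eef_pos']; print(np.hypot(p[0]-.3392,p[1]+.3083))"
```

```text
t 41.27 p [ 0.4676 -0.4002  0.0482] jaw -35.5 z [-0.02   0.022 -1.   ] F [-34.8  25.5  33.7] w 0.99
0.1578414826994561
```

It hits a hard stop, so the drawer is shut. I'll relax the push, open and rise.

carry_out:
  moves:
    - [[0, 0, 0], [0, -1.6, 0], 2.6]
    - [[0, 0, 0], [0, -1.6, 0], 2.6]
    - [[0, 0, 0], [0, -1.6, 0], 2.6]
    - [[0, 0, 0], [0, -1.6, -3], 2.6]
    - [[0, 0, 0], [0, -1.6, -8], 2.6]

```text
t: 41.9
eef_pos: [0.4671, -0.3977, 0.1292]
tool_rot: [-0.001, 0.888, 0.46, -0.001]
contact_force: [0.6, -0.4, -0.0]
gripper_width: 0.304
```

carry_out:
  moves:
    - [[0, 0, 0], [-5, 0, -5], 2.6]
    - [[0, 0, 0], [-10, 0, -10], 2.6]
    - [[0, 0, 0], [-15, 0, -15], 2.6]
    - [[0, 0, 0], [-15, 0, -15], 2.6]

```text
t: 42.4
eef_pos: [0.3782, -0.5244, 0.283]
tool_rot: [0.003, 0.889, 0.458, 0.0]
contact_force: [0.6, -0.3, -0.1]
gripper_width: 0.301
```

```bash
python3 - <<'E'
from go import *
st()
im={n:cv2.cvtColor(bot.read_camera(n),cv2.COLOR_RGB2BGR) for n in("top","side")}
def crop(n,x,y,w,h,s): return cv2.resize(im[n][y:y+h,x:x+w],None,fx=s,fy=s,interpolation=cv2.INTER_CUBIC)
a=crop("side",145,130,130,90,3); b=crop("top",90,140,130,150,3); c=crop("top",330,140,120,170,3)[:450]; d=crop("side",190,255,130,60,3)
L=np.vstack([a,d]); cv2.imwrite("pics/end.png",cv2.resize(np.hstack([L,b,c]),(800,315)))
E
```

```text
t 42.4 p [ 0.3782 -0.5244  0.283 ] jaw -35.5 z [ 0.003 -0.005 -1.   ] F [ 0.6 -0.3 -0.1] w 2.57
```

View pics/end.png

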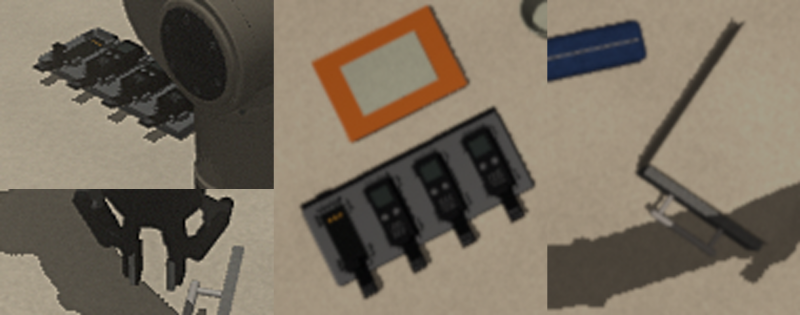

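The last view shows the drawer front against the unit, three receivers in their bays, four matching tabs, and the book and case in place. One numeric check of the receivers before handing in.

```bash
python3 - <<'E'
from look import *
im=bot.read_camera("top")
from prof import rect
for k in(-1.5,-.5,.5):
    x,y=rackpt(0,k); y+=.0023  # top-camera bias
    g=cv2.cvtColor(im,cv2.COLOR_RGB2GRAY)
    m=(mask(box(x,y,RK[2],.1,.06,.018,.044),"top")>0)&(g<45); m=cv2.morphologyEx(m.astype(np.uint8),cv2.MORPH_OPEN,np.ones((7,7)))
    q=fit({"top":m>0},.092,.04,.018,.044,a0=RK[2]); print(k,"off mm",round((q[0]-x)*1e3,1),round((q[1]-y)*1e3,1),"yaw",round(np.degrees(q[2]),1),q[3])
bot.hand_in(); print("handed in")
E
```

```text
-1.5 off mm -0.0 -2.1 yaw 25.2 {'top': 0.811}
-0.5 off mm -0.2 -1.7 yaw 25.8 {'top': 0.811}
0.5 off mm -1.0 -2.6 yaw 25.9 {'top': 0.806}
the job is handed in; nothing more can be done
handed in
```

I handed the job in at about 42 s of the 210 s. All three receivers on the desk are in bays of their own, and the transmitter is in the shut drawer. I left the yellow look-alike alone.

- **Receivers and latches:** I opened three latches and pressed each receiver to the bay floor. The side view then showed all four tabs up, including the unused bay's. A later view was partly blocked by the arm, but the visible tabs matched.
- **Receiver positions:** My last camera check put the receivers 1.7 to 2.8 mm from my estimated home points, inside the 5 mm limit. That check is rough: the fits matched only about 0.81, and the dark guides blur the outline.
- **Transmitter and drawer:** The transmitter was seen lying flat in the drawer before I closed it. The drawer moved 158 mm to a hard stop, where the push rose to about 43 N sideways with almost no further movement. The last picture shows its front against the unit. I could not see the transmitter once the drawer was shut.
- **Bystanders:** The book and pencil case look unmoved. The cup was only partly in the last view, and the arm did not go near it.
- **Not confirmed:**
  - On the second receiver, the extra press after release met no resistance because the receiver was already down; the side view showed its latch shut.
  - On the first receiver, the check press reached about 50 N, through the fingertips only.

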